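Fill the biscotti jar under the shelf

ROBOT

A 6-joint arm with a two-finger parallel gripper is mounted at the origin on the work surface. World frame = base frame: x ahead of the robot, y to its left, z up, the work surface at z = 0. Lengths are in m, angles in rad, forces in N, time in s.
With the tool pointing down it reaches from about 0.275 to 0.825 m from the base axis. Payload 5.2 kg.
Tool frame: the origin (TCP) lies at the very end of the fingers, on their centre line; the grasp point (between the pads) lies 19 mm behind it; z points along the fingers, y is the line along which they close (so a half turn about z gives the same grasp; the last joint's range is limited). The gripper opens to 93 mm and grips with 3 to 60 N. Pads are 15 mm wide; open, the fingers measure 128 mm over their backs; the gripper's body (75 mm by 188 mm) begins 65 mm behind the grasp point.
Start: joints at [-0.203, 0.259, 1.535, -0, 1.348, -0.203], TCP at [0.55, 0, 0.192] pointing down, gripper open.
Joint ranges: [-3.14, 3.14], [-0.91, 2.08], [0.19, 2.58], [-1.22, 4.36], [0.22, 2.71], [-3.12, 3.12]. Speed limits (rad/s): [2.57, 2.57, 3.14, 3.14, 3.14, 3.14].

INTERFACE

Orientations are given as a rotation vector (axis times angle).
In Python, from rig import telemetry, imaging, r gives the robot as it stands.
- The arm moves only by the tool send_rows, never from a script. Its argument "steps" is one flat list of numbers, 7 for each row, row after row: the turn, a rotation vector about the tool's x, y, z each as a share of pi/2 rad, from -1 to 1, then the shift along the tool's x, y, z each as a share of 200 mm, from -1 to 1, then the gripper's target within -1 to 1 (fully open at 1, half-way at 0, shut at -1). In form: [ax, ay, az, x, y, z, hand, ax, ay, az, x, y, z, hand, ...]. A call has exactly 8 rows; each row shifts and turns the commanded pose from where the row before left it, along the tool's axes as they then stand; what a row does not reach is not made up. A row lasts 1/8 s, in which the tool goes at most 62.5 mm and 10.7 degrees, less where a joint would pass 70% of its speed; a pose out of reach is approached as far as the arm can. A call with a number of a shift or a turn outside -1 to 1 is refused whole. A call with a gripper value outside its range is refused whole. The fingers move at their own pace and stop on an object; "force" is the grip in N (left out, the last holds). Time passes only in rows, so rows that do not move let the fingers close, or fill a call up. It gives the time, the measured TCP pose, the force, the opening and the grip force at its end, in the units of the state.
- telemetry.sense(): the state, without advancing time (a new reading comes with each control period).
- imaging.grab_frame(name): name is "scene" or "side" or "wrist"; returns a dict with "img" (420x560x3 uint8, red, green, blue), "K" (3x3 intrinsics, pixels), "R" (3x3) and "t" (3): a world point X has camera coordinates R X + t. Camera axes: x right, y down, z forward; pixel columns grow to the right and rows downward; lengths in m; the calibration is good to about 2 mm. A picture is of the moment at which its call begins. There is no depth.
- r.sign_off(): hands the job in; it is judged then, once.
The state is a dict: "t": time; "joint_pos": joint angles; "dq": joint speeds; "tau": joint torques, N m; "position": TCP position; "eef_rot": TCP orientation; "ft_force": force on the tool from outside, world axes, zero at the start; "torque": the same for the moment, N m; "gripper_width": opening from 0.0 (shut) to 1.0 (fully open); "gripper_force": force on a finger pad.
Only numpy, scipy, OpenCV 4.12 (cv2) and the standard library are available. Lean on these libraries where they do the work, as an engineer would, in place of code of your own. Each camera call takes 0.05 s, during which the arm holds its last target. There are 200 camera calls.

TASK

Put the three long biscotti from the chopping board into the glass jar that stands under the little shelf, feeding them one at a time, end first, down through its neck until each has dropped right inside, below the rim. Leave the two round amaretti on the board, and do not shift or tip the jar or disturb the oil bottle, the pepper mill, the berry bowl or the amaretti.

Things in the scene. Friction and masses are not known exactly. Their poses are not given: they have to be found in the camera images.
- biscotto1: long hard almond biscuit, 16 g: 88 mm long (own x), 22 mm tall (own z), 19 mm wide near its rounded ends (own y from -12 to +7 mm), 25 mm over its middle 62 mm, where the crust stands out (y from -12 to +13 mm). Origin at its middle, 11 mm above the board's top. Starts lying flat on the board, its x axis within about 30 degrees of the board's
- biscotto2: a second biscotto, the same
- biscotto3: a third biscotto, the same
- jar_mouth (a point): centre of the jar's mouth, in the plane of its rim, 165 mm above the counter; axes as the jar's
- jar: clear glass storage jar, loose, 0.85 kg, 165 mm tall, origin at the centre of its underside, z up. Belly 140 mm in diameter up to 95 mm, shoulder closing to the neck between 95 and 140 mm; neck 60 mm outside and 52 mm inside from 140 to 158 mm, rim flaring to 68 mm outside (60 mm inside) at 165 mm. Walls 4 mm, floor 6 mm thick
- board: wooden chopping board, fixed, 240 mm (x) by 260 mm (y), 18 mm thick, origin at the centre of its underside. The biscotti and amaretti lie on its top, 18 mm above the counter
- amaretto1: round domed biscuit, 42 mm in diameter, 19 mm tall, 15 g, origin at the centre of its underside; stays on the board
- amaretto2: the other round biscuit, the same
- shelf_edge (a point): middle of the lower front edge of the countertop shelf's board, 390 mm above the counter; its x axis points horizontally in under the shelf, y along the edge. The jar's mouth lies 10 to 25 mm in beyond this edge, so a gripper cannot stand upright over it
- oil: green glass oil bottle, loose, 56 mm in diameter, 210 mm tall, origin at the centre of its underside; stands under the shelf beside the jar
- mill: dark wooden pepper mill, loose, 54 mm in diameter, 162 mm tall, origin at the centre of its underside; stands under the shelf on the jar's other side
- bowl: glass bowl with berries, loose, 116 mm in diameter, 56 mm tall, origin at the centre of its underside; stands just beyond the board
- shelf: fixed countertop shelf, open in front: oak board 130 mm deep (x from 50 to 180 mm of its origin, which is on the counter), 400 mm long (y from -200 to 200), 18 mm thick, underside at 390 mm, 52 mm tins on its rear; two 16 mm posts at x = 166, y = -185 and 185 mm, joined by a crossbar at the top, each with an 8 mm high foot from x = 84 to 244 mm and a bracket under the board down to 378 mm

How it is judged:
On the way, in this order (a step that is already met when the one before it is completed fails the run):
1. a first biscotto has dropped right inside the jar, wholly below its rim (((horizontal distance between biscotto1 and jar below 0.068 m and z of biscotto1 in the frame of jar between 0 and 0.115 m) or (horizontal distance between biscotto2 and jar below 0.068 m and z of biscotto2 in the frame of jar between 0 and 0.115 m) or (horizontal distance between biscotto3 and jar below 0.068 m and z of biscotto3 in the frame of jar between 0 and 0.115 m))), for 0.2 s.
2. a second one has followed it ((((horizontal distance between biscotto1 and jar below 0.068 m and z of biscotto1 in the frame of jar between 0 and 0.115 m) and (horizontal distance between biscotto2 and jar below 0.068 m and z of biscotto2 in the frame of jar between 0 and 0.115 m)) or ((horizontal distance between biscotto2 and jar below 0.068 m and z of biscotto2 in the frame of jar between 0 and 0.115 m) and (horizontal distance between biscotto3 and jar below 0.068 m and z of biscotto3 in the frame of jar between 0 and 0.115 m)) or ((horizontal distance between biscotto1 and jar below 0.068 m and z of biscotto1 in the frame of jar between 0 and 0.115 m) and (horizontal distance between biscotto3 and jar below 0.068 m and z of biscotto3 in the frame of jar between 0 and 0.115 m)))), for 0.2 s.
At the end, for the whole second after the job is handed in: All three biscotti lie at rest right inside the jar, wholly below its rim (middles less than 98 mm above the jar's underside); the jar is upright (within 0.1 rad); jar, oil bottle, mill, bowl and both amaretti are within 30 mm of where they began (horizontal distance between each of biscotto1, biscotto2, biscotto3 and jar below 0.068 m and z of biscotto1 in the frame of jar between 0 and 0.115 m and z of biscotto2 in the frame of jar between 0 and 0.115 m and z of biscotto3 in the frame of jar between 0 and 0.115 m and linear speed of each of biscotto1, biscotto2, biscotto3 below 0.05 m/s and angle between jar's own z axis and vertical below 0.1 rad and distance of each of jar, oil, mill, bowl, amaretto1, amaretto2 from where it was at the start of the episode below 0.03 m); the robot touches nothing.
It fails at once if the jar is moved 30 mm or more, or tipped by more than 0.35 rad (distance of jar from where it was at the start of the episode above 0.03 m or angle between jar's own z axis and vertical above 0.35 rad).
It fails at once if the oil bottle, the mill or the bowl is moved 30 mm or more, or tipped by more than 0.35 rad (distance of any of oil, mill, bowl from where it was at the start of the episode above 0.03 m or angle between any of oil, mill, bowl's own z axis and vertical above 0.35 rad).
It fails at once if an amaretto is moved 30 mm or more (distance of any of amaretto1, amaretto2 from where it was at the start of the episode above 0.03 m).
It also fails if it takes over 72 s, if anything falls off the work surface, if the arm or the gripper's body presses on something with over 40 N, if the wrist force passes 120 N, or if a joint passes its speed limit or range.

## Working session

There is one attempt and no reset: what is moved stays moved. The work goes in short steps, Python scripts to look and compute and a tool call to move; the robot and the scene stay as the last step left them, time stands still between calls to the robot, and variables do not carry over. Pictures are saved under pics/ and viewed, at most 10 in all, crops included, and the job is handed in when it is done.

Besides the shell and the picture viewer there is one more tool, called after "Emit:" as name(argument=value, ...), one argument or row to a line, values as JSON. send_rows: Moves the arm, as the interface text tells. Its arguments: {"type":"object","properties":{"steps":{"type":"array"},"force":{"type":"number"}},"required":["steps"]}

```bash
ls; mkdir -p pics; python3 - <<'E'
from rig import telemetry, imaging, r
import cv2,pickle,numpy as np
d={}
for n in("scene","side","wrist"):
    f=imaging.grab_frame(n);d[n]=f;cv2.imwrite(f"pics/{n}0.png",f["img"][:,:,::-1])
    print(n,np.round(f["K"],1).tolist(),np.round(f["R"],3).tolist(),np.round(f["t"],3).tolist(), np.round(-f["R"].T@f["t"],3))
pickle.dump(d,open("f0.pkl","wb"));print(telemetry.sense())
E
```

```text
pics
scene [[414.9, 0.0, 274.9], [0.0, 414.9, 213.7], [0.0, 0.0, 1.0]] [[-0.818, 0.575, 0.018], [0.393, 0.581, -0.713], [-0.42, -0.576, -0.701]] [0.482, -0.081, 1.534] [1.071 0.653 1.009]
side [[443.2, 0.0, 278.7], [0.0, 443.2, 208.0], [0.0, 0.0, 1.0]] [[-0.935, -0.354, -0.008], [-0.234, 0.633, -0.738], [0.266, -0.688, -0.675]] [0.576, 0.296, 1.026] [0.335 0.723 0.916]
wrist [[363.4, 0.0, 279.1], [0.0, 363.4, 209.1], [0.0, 0.0, 1.0]] [[1.0, 0.001, -0.002], [0.001, -0.968, 0.249], [-0.001, -0.249, -0.968]] [-0.549, -0.029, 0.389] [0.55  0.07  0.383]
{'t': 0.15, 'joint_pos': array([-2.02826212e-01,  2.59177387e-01,  1.53580472e+00,  6.97983548e-06,
        1.34798565e+00, -2.02800763e-01]), 'dq': array([-0.00018115, -0.0023007 , -0.00450132,  0.00029739, -0.0016748 ,
       -0.00018135]), 'tau': array([ 1.84710952e-03, -4.37643743e+01, -2.84233278e+01,  7.19930883e-02,
        3.80130450e-02, -3.72983607e-06]), 'position': array([5.49561954e-01, 1.01884098e-04, 1.90918561e-01]), 'eef_rot': array([-2.22065669e+00, -2.22059674e+00,  1.17904477e-03]), 'ft_force': array([0.72356257, 0.09429206, 0.32512755]), 'torque': array([ 0.00425998, -0.04152042,  0.06788259]), 'gripper_force': 0.0, 'gripper_width': 1.0015653380335088}
```

View pics/scene0.png

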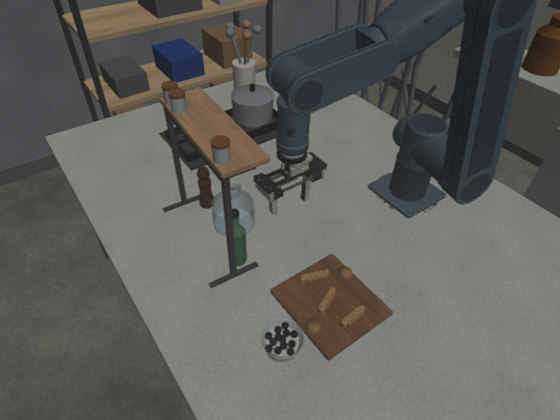

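View pics/side0.png

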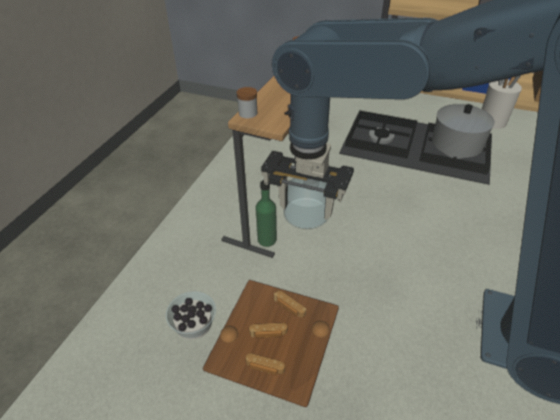

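View pics/wrist0.png

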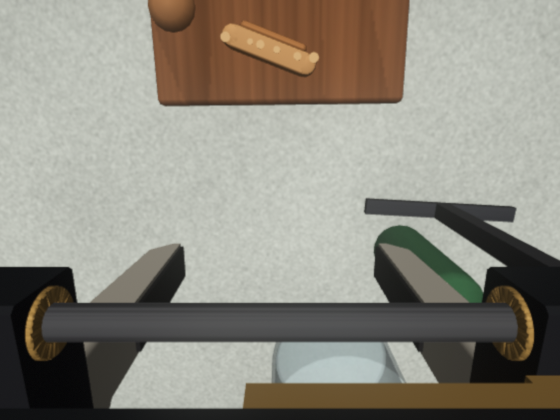

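```bash
cat > h.py <<'E'
import numpy as np,pickle
from scipy.spatial.transform import Rotation as Ro
def loc(f,u,v,z):
    K,R,t=[np.array(f[k]) for k in("K","R","t")]
    c=-R.T@t; d=R.T@np.linalg.solve(K,[u,v,1]); return c+d*(z-c[2])/d[2]
def proj(f,X):
    p=np.array(f["K"])@(np.array(f["R"])@np.array(X)+f["t"]); return p[:2]/p[2]
E
python3 - <<'E'
from h import *
import cv2
d=pickle.load(open("f0.pkl","rb"))
P=lambda n,*a:print(n,a,np.round(loc(d[n],*a),3))
print("board corners");[P("side",*c,.018) for c in((250,283),(338,317),(302,396),(208,368))]
[P("scene",*c,.018) for c in((332,257),(391,311),(332,352),(271,295))]
print("board wrist");[P("wrist",*c,.018) for c in((158,100),(404,98))]
print("shelf top corners z.408");[P("scene",*c,.408) for c in((160,98),(197,91),(270,157),(228,170))]
P("side",233,124,.408)
print("feet");[P("scene",*c,.004) for c in((210,283),(258,266),(163,209),(203,197))];[P("side",*c,.008) for c in((222,240),(273,254))]
P("wrist",366,205,.008);P("wrist",514,214,.008)
print("jar base side");P("side",306,212,.03)
print("oil");P("side",266,184,.21);P("scene",235,212,.21)
print("mill");P("scene",203,170,.162)
print("bowl");P("scene",282,341,.04);P("side",192,315,.04)
print("am");[P("side",*c,.03) for c in((229,335),(321,329))];[P("scene",*c,.03) for c in((313,327),(346,272))]
print("bis");[P("side",*c,.029) for c in((290,303),(268,329),(265,363))];[P("scene",*c,.029) for c in((315,276),(328,299),(353,316))]
a=cv2.resize(d["side"]["img"][140:260,180:360],(720,480),interpolation=2);b=cv2.resize(d["scene"]["img"][150:290,150:290],(480,480),interpolation=2)
cv2.imwrite("pics/crop1.png",cv2.resize(np.hstack([a,b]),(800,320))[:,:,::-1])
E
```

```text
board corners
side (250, 283, 0.018) [0.657 0.096 0.018]
side (338, 317, 0.018) [0.422 0.116 0.018]
side (302, 396, 0.018) [0.442 0.325 0.018]
side (208, 368, 0.018) [0.651 0.338 0.018]
scene (332, 257, 0.018) [0.441 0.094 0.018]
scene (391, 311, 0.018) [0.432 0.333 0.018]
scene (332, 352, 0.018) [0.646 0.332 0.018]
scene (271, 295, 0.018) [0.676 0.102 0.018]
board wrist
wrist (158, 100, 0.018) [0.432 0.084 0.018]
wrist (404, 98, 0.018) [0.669 0.086 0.018]
shelf top corners z.408
scene (160, 98, 0.408) [ 0.712 -0.409  0.408]
scene (197, 91, 0.408) [ 0.605 -0.388  0.408]
scene (270, 157, 0.408) [ 0.609 -0.005  0.408]
scene (228, 170, 0.408) [ 0.718 -0.018  0.408]
side (233, 124, 0.408) [ 0.721 -0.011  0.408]
feet
scene (210, 283, 0.004) [ 0.794 -0.041  0.004]
scene (258, 266, 0.004) [ 0.643 -0.014  0.004]
scene (163, 209, 0.004) [ 0.777 -0.409  0.004]
scene (203, 197, 0.004) [ 0.633 -0.386  0.004]
side (222, 240, 0.008) [ 0.795 -0.023  0.008]
side (273, 254, 0.008) [ 0.642 -0.024  0.008]
wrist (366, 205, 0.008) [ 0.641 -0.022  0.008]
wrist (514, 214, 0.008) [ 0.8   -0.032  0.008]
jar base side
side (306, 212, 0.03) [ 0.603 -0.192  0.03 ]
oil
side (266, 184, 0.21) [ 0.675 -0.069  0.21 ]
scene (235, 212, 0.21) [ 0.679 -0.07   0.21 ]
mill
scene (203, 170, 0.162) [ 0.641 -0.338  0.162]
bowl
scene (282, 341, 0.04) [0.741 0.245 0.04 ]
side (192, 315, 0.04) [0.739 0.244 0.04 ]
am
side (229, 335, 0.03) [0.639 0.256 0.03 ]
side (321, 329, 0.03) [0.449 0.168 0.03 ]
scene (313, 327, 0.03) [0.646 0.254 0.03 ]
scene (346, 272, 0.03) [0.452 0.168 0.03 ]
bis
side (290, 303, 0.029) [0.539 0.125 0.029]
side (268, 329, 0.029) [0.562 0.21  0.029]
side (265, 363, 0.029) [0.538 0.289 0.029]
scene (315, 276, 0.029) [0.536 0.127 0.029]
scene (328, 299, 0.029) [0.556 0.209 0.029]
scene (353, 316, 0.029) [0.536 0.289 0.029]
```

View pics/crop1.png

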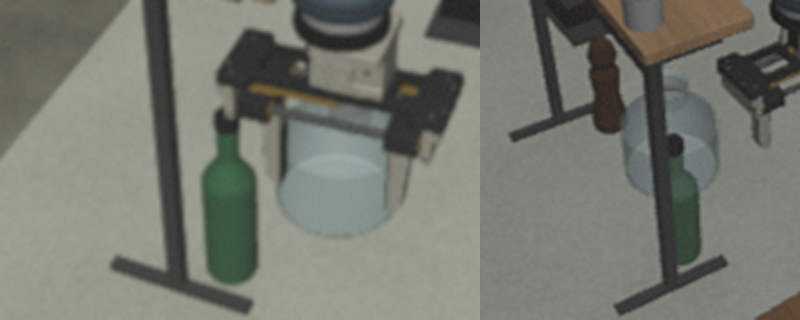

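```bash
cat >> h.py <<'E'
def Rt(yaw,pitch=0):  # pitch 0 = tool down, pi/2 = horizontal ahead; tool x = ahead/up
    return (Ro.from_euler('z',yaw)*Ro.from_euler('y',-pitch)*Ro.from_matrix(np.array([[1,0,0],[0,-1,0],[0,0,-1.]])))
def plan(p0,R0,way,hand=1.0):
    """way: list of (pos, Rot, nrows); prints rows"""
    p=np.array(p0,float);R=R0;k=0
    for q,Q,n in way:
        w=(R.inv()*Q).as_rotvec()/n; dp=(np.array(q)-p)/n
        for i in range(n):
            a=np.r_[w/(np.pi/2),R.inv().apply(dp)/.2]
            print(k,','.join('%.3f'%v for v in a)+','+str(hand)); k+=1
            R=R*Ro.from_rotvec(w); p=p+dp
def now():
    from rig import telemetry
    s=telemetry.sense();return s["position"],Ro.from_rotvec(s["eef_rot"]),s
E
python3 - <<'E'
from h import *
d=pickle.load(open("f0.pkl","rb"))
m=loc(d["scene"],236.6,188.5,.165);print("mouth",m)
p,R,s=now();plan(p,R,[([.43,.21,.30],Rt(np.radians(10.8)),8)],0)
E
```

```text
mouth [ 0.59948898 -0.19672149  0.165     ]
0 -0.000,0.000,0.110,0.131,-0.075,-0.068,0
1 -0.000,0.000,0.110,0.116,-0.096,-0.068,0
2 -0.000,0.000,0.110,0.098,-0.115,-0.068,0
3 -0.000,0.000,0.110,0.077,-0.130,-0.068,0
4 -0.000,0.000,0.110,0.053,-0.141,-0.068,0
5 -0.000,0.000,0.110,0.028,-0.148,-0.068,0
6 -0.000,0.000,0.110,0.002,-0.151,-0.068,0
7 -0.000,0.000,0.110,-0.024,-0.149,-0.068,0
```

Emit:
send_rows(
  steps=[0,0,0.11,0.131,-0.075,-0.068,0,0,0,0.11,0.116,-0.096,-0.068,0,0,0,0.11,0.098,-0.115,-0.068,0,0,0,0.11,0.077,-0.13,-0.068,0,0,0,0.11,0.053,-0.141,-0.068,0,0,0,0.11,0.028,-0.148,-0.068,0,0,0,0.11,0.002,-0.151,-0.068,0,0,0,0.11,-0.024,-0.149,-0.068,0],
  force=15,
)

```text
t: 1.15
position: [0.4294, 0.2103, 0.3005]
eef_rot: [3.128, 0.287, -0.001]
ft_force: [0.7, -0.2, -0.6]
gripper_width: 0.502
gripper_force: 0.0
```

```bash
python3 - <<'E'
from h import *
from rig import imaging
import cv2
d={}
for n in("wrist","side","scene"):d[n]=imaging.grab_frame(n)
pickle.dump(d,open("f1.pkl","wb"));p,R,s=now();print(p,R.as_matrix().round(3),s["joint_pos"],s["t"])
a=cv2.resize(d["side"]["img"][150:250,220:370],(360,240),interpolation=2);b=cv2.resize(d["scene"]["img"][150:250,170:320],(360,240),interpolation=2)
w=d["wrist"]["img"]
o=np.zeros((560,800,3),np.uint8);o[:315,:420]=cv2.resize(w,(420,315));o[320:,:360]=a;o[320:,400:760]=b
cv2.imwrite("pics/w1.png",w[:,:,::-1]);cv2.imwrite("pics/jar1.png",np.hstack([a,b])[:,:,::-1])
E
```

```text
[0.42988251 0.21036905 0.30089576] [[ 0.981  0.192  0.001]
 [ 0.192 -0.981  0.   ]
 [ 0.001  0.    -1.   ]] [ 2.21587309e-01  7.32239407e-02  1.49666993e+00 -1.35534056e-04
  1.57028669e+00  1.59965567e+00] 1.3
```

View pics/w1.png

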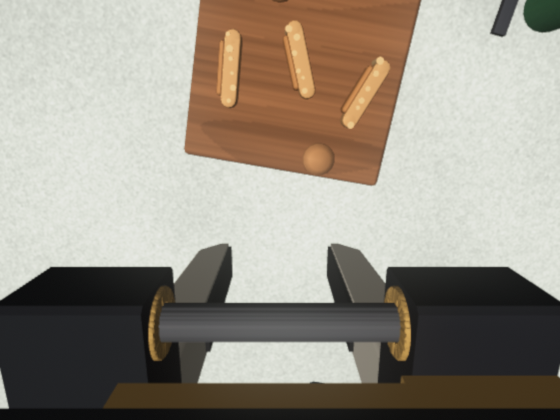

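View pics/jar1.png

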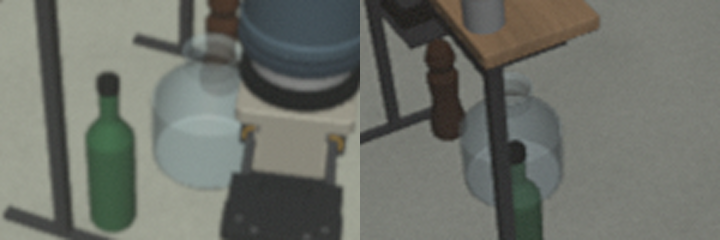

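```bash
python3 - <<'E'
from h import *
d=pickle.load(open("f1.pkl","rb"))
print("mouth",loc(d["side"],308.8,169.6,.165),loc(d["scene"],235,189.2,.165))
f=d["wrist"]
# jar base centre by side: belly bottom
for n,(a,b) in {"b1":((383,60),(348,125)),"b2":((293,24),(308,95)),"b3":((232,30),(228,106))}.items():
    A=loc(f,*a,.036);B=loc(f,*b,.036);v=A-B;print(n,A,B,(A+B)/2,np.linalg.norm(v),np.degrees(np.arctan2(v[1],v[0])))
for c in((318,158),):print("am",loc(f,*c,.028))
for c in((187,152),(376,184)):print("bc",loc(f,*c,.018))
E
```

```text
mouth [ 0.60841667 -0.21882111  0.165     ] [ 0.60527104 -0.19666566  0.165     ]
b1 [0.58098421 0.11521542 0.036     ] [0.50099467 0.13856047 0.036     ] [0.54098944 0.12688795 0.036     ] 0.08332657674300756 -16.269952486183566
b2 [0.59954965 0.22652362 0.036     ] [0.5264447  0.19385729 0.036     ] [0.56299718 0.21019045 0.036     ] 0.08007135394947354 24.077077126744225
b3 [0.58052695 0.29440671 0.036     ] [0.4963065  0.28646921 0.036     ] [0.53841673 0.29043796 0.036     ] 0.08459366045049847 5.384041280077659
am [0.45410705 0.16527937 0.028     ]
bc [0.42972064 0.33275332 0.018     ]
bc [0.43361217 0.08121354 0.018     ]
```

```bash
python3 - <<'E'
from h import *
p,R,s=now();Q=Rt(np.radians(-16.3));plan(p,R,[([.565,.123,.09],Q,7),([.565,.123,.09],Q,1),([.565,.123,.0205],Q,3)],0)
E
```

```text
0 -0.000,-0.000,0.043,0.083,0.080,0.151,0
1 -0.000,-0.000,0.043,0.088,0.074,0.151,0
2 -0.000,-0.000,0.043,0.093,0.068,0.151,0
3 -0.000,-0.000,0.043,0.097,0.061,0.151,0
4 -0.000,-0.000,0.043,0.101,0.055,0.151,0
5 -0.000,-0.000,0.043,0.105,0.047,0.151,0
6 -0.000,-0.000,0.043,0.108,0.040,0.151,0
7 0.000,0.000,0.000,-0.000,0.000,0.000,0
8 -0.000,0.000,-0.000,0.000,0.000,0.116,0
9 -0.000,0.000,-0.000,0.000,0.000,0.116,0
10 -0.000,0.000,-0.000,0.000,0.000,0.116,0
```

Emit:
send_rows(
  steps=[0,0,0.043,0.083,0.08,0.151,0,0,0,0.043,0.088,0.074,0.151,0,0,0,0.043,0.093,0.068,0.151,0,0,0,0.043,0.097,0.061,0.151,0,0,0,0.043,0.101,0.055,0.151,0,0,0,0.043,0.105,0.047,0.151,0,0,0,0.043,0.108,0.04,0.151,0,0,0,0,0,0,0,0],
)

```text
t: 2.3
position: [0.5639, 0.1196, 0.0853]
eef_rot: [3.108, -0.445, -0.01]
ft_force: [-0.3, 0.6, -0.1]
gripper_width: 0.499
gripper_force: 0.0
```

```bash
python3 - <<'E'
from h import *
from rig import imaging
import cv2
f=imaging.grab_frame("wrist");p,R,s=now();print(p,Ro.as_matrix(R).round(3).tolist())
cv2.imwrite("pics/w2.png",f["img"][:,:,::-1])
Q=Rt(np.radians(-16.3)).as_matrix()
# expected pixels of grip point, ends of biscuit
c=np.array([.541,.127,.036])
for k in(-.042,.042,.024):print(k,proj(f,c+k*Q[:,0]))
pickle.dump(f,open("f2.pkl","wb"))
E
```

```text
[0.56420882 0.1204703  0.08713975] [[0.96, -0.279, -0.004], [-0.279, -0.96, -0.0], [-0.004, 0.001, -1.0]]
-0.042 [278.77402282 303.37876715]
0.042 [278.90707084 191.94871739]
0.024 [278.87664246 217.43302208]
```

View pics/w2.png

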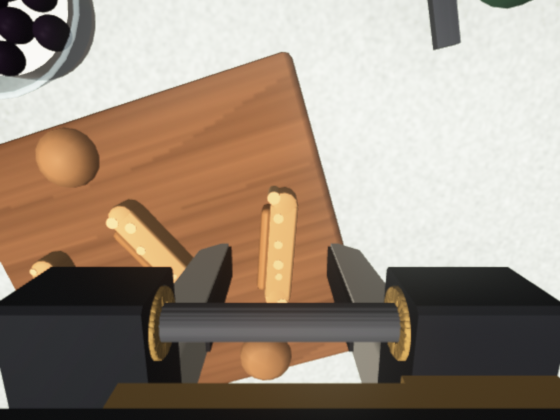

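Emit:
send_rows(
  steps=[0,0,0.03,0,0,0.111,0,0,0,0,0,0,0.111,0,0,0,0,0,0,0.111,0,0,0,0,0,0,0,0,0,0,0,0,0,0,-1,0,0,0,0,0,0,-1,0,0,0,0,0,0,-1,0,0,0,0,0,0,-1],
  force=15,
)

```text
t: 3.35
position: [0.5655, 0.1218, 0.0228]
eef_rot: [-3.098, 0.518, -0.001]
ft_force: [0.8, -0.2, -0.8]
gripper_width: 0.119
gripper_force: 0.0
```

```bash
python3 - <<'E'
from h import *
p,R,s=now();print(s["gripper_width"],s["gripper_force"],p,s["joint_pos"])
yaw=np.arctan2(R.as_matrix()[1,0],R.as_matrix()[0,0]);print(np.degrees(yaw))
T=np.radians
plan(p,R,[([p[0],p[1],.09],R,2),([.45,.02,.22],Rt(yaw,T(45)),6),([.42,-.10,.24],Rt(T(-8),T(88)),6),([.42,-.20,.27],Rt(0,T(90)),2)],-1)
E
```

```text
0.11922155057202492 0.0 [0.56545129 0.12183227 0.02280226] [1.94503069e-02 4.70128628e-01 1.67328373e+00 3.53930988e-05
 9.97456057e-01 1.92152739e+00]
-18.98209391263688
0 0.000,0.000,0.000,0.000,-0.000,-0.168,-1
1 0.000,0.000,0.000,0.000,-0.000,-0.168,-1
2 -0.000,0.083,-0.000,-0.063,0.112,-0.108,-1
3 -0.000,0.083,-0.000,-0.049,0.112,-0.116,-1
4 -0.000,0.083,-0.000,-0.033,0.112,-0.121,-1
5 -0.000,0.083,-0.000,-0.017,0.112,-0.124,-1
6 -0.000,0.083,-0.000,-0.001,0.112,-0.126,-1
7 -0.000,0.083,-0.000,0.016,0.112,-0.125,-1
8 0.019,0.079,-0.008,0.018,0.103,-0.006,-1
9 0.019,0.079,-0.008,0.017,0.103,-0.006,-1
10 0.019,0.079,-0.008,0.017,0.103,-0.007,-1
11 0.019,0.079,-0.008,0.017,0.103,-0.008,-1
12 0.019,0.079,-0.008,0.016,0.103,-0.009,-1
13 0.019,0.079,-0.008,0.016,0.103,-0.010,-1
14 0.044,0.011,-0.001,0.076,0.248,0.032,-1
15 0.044,0.011,-0.001,0.075,0.249,0.016,-1
```

```bash
python3 - <<'E'
from h import *
from rig import imaging
import cv2
f=imaging.grab_frame("wrist");g=imaging.grab_frame("side");p,R,s=now();print(s["gripper_width"],s["gripper_force"])
b=cv2.resize(g["img"][250:390,200:350],(450,420),interpolation=2)
cv2.imwrite("pics/w3.png",cv2.resize(np.hstack([f["img"],b]),(800,333))[:,:,::-1])
E
```

```text
0.035093444493237966 0.0
```

View pics/w3.png

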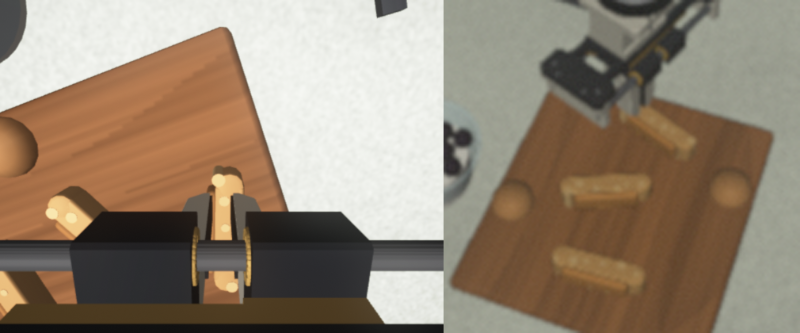

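Emit:
send_rows(
  steps=[0,0,0,0,0,0,-1,0,0,0,0,0,0,-1,0,0,0,0,0,0,-1,0,0,0,0,0,0,-1,0,0,0,0,0,0,-1,0,0,0,0,0,0,-1,0,0,0,0,0,0,-1,0,0,0,0,0,0,-1],
)

```text
t: 4.45
position: [0.5652, 0.1218, 0.0223]
eef_rot: [3.099, -0.518, -0.0]
ft_force: [0.2, -1.0, -0.1]
gripper_width: 0.005
gripper_force: 0.0
```

```bash
python3 - <<'E'
from h import *
from rig import imaging
import cv2
f=imaging.grab_frame("wrist");p,R,s=now();print(s["gripper_width"],s["gripper_force"])
f["img"].tofile
pickle.dump(f,open("f3.pkl","wb"))
cv2.imwrite("pics/w4.png",cv2.resize(f["img"][180:400,170:390],(600,600),interpolation=2)[:,:,::-1])
E
```

```text
0.0014139696325760679 0.0
```

View pics/w4.png

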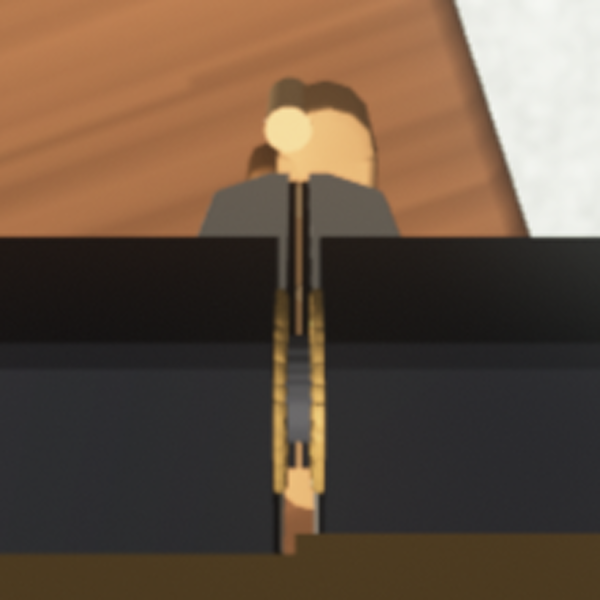

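```bash
python3 - <<'E'
from h import *
d=pickle.load(open("f0.pkl","rb"))
for h in(.191,.217):
  for sx in(1,-1):
    print(h,sx,[proj(d[n],[.55+sx*.0465,0,h]).round(1).tolist() for n in("side","scene")])
E
```

```text
0.191 1 [[285.8, 214.7], [274.2, 219.8]]
0.191 -1 [[323.3, 224.2], [300.7, 206.8]]
0.217 1 [[285.8, 206.6], [274.3, 213.1]]
0.217 -1 [[324.0, 216.1], [301.3, 200.2]]
```

Emit:
send_rows(
  steps=[0,0,0,0,0,0,0,0,0,0,0,0,0,0,0,0,0,0,0,0,0,0,0,0,0,0,0,0,0,0,0,0,0.015,0,0,0,0,0,0,0,0.05,0,0,0,0,0,0,0.05,0,0,0,0,0,0,0.02,0],
)

```text
t: 5.5
position: [0.5633, 0.1189, -0.003]
eef_rot: [3.098, -0.518, -0.003]
ft_force: [-0.1, 0.6, 0.1]
gripper_width: 0.496
gripper_force: 0.0
```

Emit:
send_rows(
  steps=[0,0,0,0,0,0,-1,0,0,0,0,0,0,-1,0,0,0,0,0,0,-1,0,0,0,0,0,0,-1,0,0,0,0,0,0,-1,0,0,0,0,0,0,-1,0,0,0,0,0,0,-1,0,0,0,0,0,0,-1],
  force=15,
)

```text
t: 6.5
position: [0.5644, 0.119, -0.0014]
eef_rot: [-3.098, 0.518, -0.001]
ft_force: [-0.4, -0.7, 3.7]
gripper_width: 0.267
gripper_force: 14.8
```

```bash
python3 - <<'E'
from h import *
p,R,s=now();T=np.radians
plan(p,R,[([p[0],p[1],.10],R,2),([.50,.02,.24],Rt(T(-12),T(52)),6),([.52,-.195,.26],Rt(T(0),T(90)),6),([.52,-.195,.26],Rt(0,T(90)),2)],-1)
E
```

```text
0 0.000,0.000,0.000,0.000,-0.000,-0.254,-1
1 0.000,0.000,0.000,0.000,-0.000,-0.254,-1
2 0.006,0.096,-0.012,-0.024,0.095,-0.117,-1
3 0.006,0.096,-0.012,-0.008,0.094,-0.120,-1
4 0.006,0.096,-0.012,0.009,0.093,-0.121,-1
5 0.006,0.096,-0.012,0.025,0.092,-0.119,-1
6 0.006,0.096,-0.012,0.041,0.092,-0.115,-1
7 0.006,0.096,-0.012,0.056,0.092,-0.108,-1
8 0.021,0.070,-0.007,0.046,0.172,0.032,-1
9 0.021,0.070,-0.007,0.041,0.173,0.031,-1
10 0.021,0.070,-0.007,0.035,0.175,0.029,-1
11 0.021,0.070,-0.007,0.030,0.176,0.027,-1
12 0.021,0.070,-0.007,0.025,0.177,0.024,-1
13 0.021,0.070,-0.007,0.021,0.178,0.021,-1
14 0.000,-0.000,-0.000,-0.000,0.000,-0.000,-1
15 0.000,-0.000,-0.000,-0.000,0.000,-0.000,-1
```

Emit:
send_rows(
  steps=[0,0,0,0,0,-0.254,-1,0,0,0,0,0,-0.254,-1,0.006,0.096,-0.012,-0.024,0.095,-0.117,-1,0.006,0.096,-0.012,-0.008,0.094,-0.12,-1,0.006,0.096,-0.012,0.009,0.093,-0.121,-1,0.006,0.096,-0.012,0.025,0.092,-0.119,-1,0.006,0.096,-0.012,0.041,0.092,-0.115,-1,0.006,0.096,-0.012,0.056,0.092,-0.108,-1],
)

```text
t: 7.5
position: [0.4976, 0.0203, 0.242]
eef_rot: [2.731, -0.285, 1.328]
ft_force: [34.0, 12.3, 31.8]
gripper_width: 0.269
gripper_force: 14.7
```

Emit:
send_rows(
  steps=[0.021,0.07,-0.007,0.046,0.172,0.032,-1,0.021,0.07,-0.007,0.041,0.173,0.031,-1,0.021,0.07,-0.007,0.035,0.175,0.029,-1,0.021,0.07,-0.007,0.03,0.176,0.027,-1,0.021,0.07,-0.007,0.025,0.177,0.024,-1,0.021,0.07,-0.007,0.021,0.178,0.021,-1,0,0,0,0,0,0,-1,0,0,0,0,0,0,-1],
)

```text
t: 8.5
position: [0.4507, -0.0221, 0.1684]
eef_rot: [-2.866, 0.252, -1.257]
ft_force: [0.6, 0.1, -0.8]
gripper_width: 0.264
gripper_force: 14.8
```

```bash
python3 - <<'E'
from h import *
from rig import imaging
import cv2
d={}
for n in("wrist","side","scene"):d[n]=imaging.grab_frame(n)
pickle.dump(d,open("f4.pkl","wb"));p,R,s=now();print(p,R.as_matrix().round(3),s["joint_pos"],s["t"],s["gripper_width"])
a=cv2.resize(d["side"]["img"][130:230,240:360],(384,320),interpolation=2);b=cv2.resize(d["scene"]["img"][140:240,190:310],(384,320),interpolation=2)
w=d["wrist"]["img"]
o=np.zeros((320,800,3),np.uint8);o[:,:384]=a;o[:,400:784]=b
o=np.vstack([o[:, :], np.zeros((280,800,3),np.uint8)]);o[320:,:373]=cv2.resize(w,(373,280))
cv2.imwrite("pics/j4.png",o[:,:,::-1])
E
```

```text
[ 0.45105941 -0.02022347  0.16860281] [[ 0.667 -0.14   0.732]
 [-0.143 -0.988 -0.059]
 [ 0.731 -0.066 -0.679]] [-0.73087655 -0.40316343  2.53360323  1.03269142  0.5445224   0.22149595] 8.65 0.26482007926825174
```

View pics/j4.png

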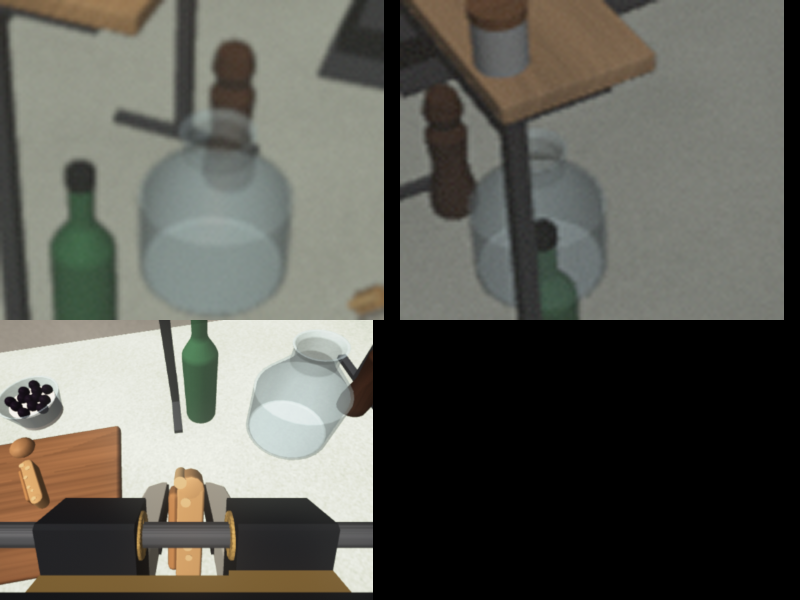

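```bash
cat >> h.py <<'E'
LIM=np.array([[-3.14,3.14],[-.91,2.08],[.19,2.58],[-1.22,4.36],[.22,2.71],[-3.12,3.12]])
def fk(q,P):
    h,a0,L1,e,L2,d,L3,w=P; Ry=lambda a:Ro.from_euler('y',a);Rz=lambda a:Ro.from_euler('z',a)
    A=Rz(q[0])*Ry(q[1]); p=Rz(q[0]).apply([a0,d,h])+A.apply([0,0,L1]); B=A*Ry(q[2]); p=p+B.apply([e,0,L2]); C=B*Rz(q[3])*Ry(q[4])
    return p+C.apply([w,0,L3]), C*Rz(q[5]+np.pi/2)
E
python3 - <<'E'
from h import *
from scipy.optimize import least_squares
p,R,s=now()
D=[([-.202826,.259177,1.535805,0,1.347986,-.202801],[.549562,.000102,.190919]),
([.2215873,.07322394,1.49666993,-.000135,1.57028669,1.59965567],[.42988251,.21036905,.30089576]),
([.01945,.470129,1.673284,0,.997456,1.921527],[.565451,.121832,.022802]),
(s["joint_pos"],p)]
print((fk(D[3][0],[0]*8)[1].inv()*R).magnitude())
g=lambda P:np.r_[np.concatenate([fk(q,P)[0]-x for q,x in D]),.003*(P-np.array([.3,0,.4,0,.4,.11,.25,0]))]
o=least_squares(g,[.3,0,.4,0,.4,.11,.25,0]);print(o.x.round(4),np.abs(g(o.x)[:12]).max()); np.save("P.npy",o.x)
E
```

```text
7.042784390767829e-16
[0.2217 0.     0.5344 0.0602 0.4259 0.1108 0.3939 0.    ] 6.507392154311842e-06
```

```bash
cat >> h.py <<'E'
from scipy.optimize import least_squares
def ik(p,R,q0,P):
    def g(q):
        a,B=fk(q,P); return np.r_[(a-p)*5,(B.inv()*R).as_rotvec()]
    o=least_squares(g,np.clip(q0,LIM[:,0]+.01,LIM[:,1]-.01),bounds=(LIM[:,0],LIM[:,1]),max_nfev=60);return o.x,np.abs(o.fun).max()
GR=.0304
def tcp(c,R): return np.array(c)+GR*R.as_matrix()[:,2]   # c = grip point on biscuit axis
E
python3 - <<'E'
from h import *
P=np.load("P.npy");T=np.radians
seeds=[[-.5,-.3,2.4,q4,q5,q6] for q4 in(0,1.5,3.1) for q5 in(.6,1.3) for q6 in(-1.6,0,1.6)]
for pitch in(60,70,80,90):
  for yaw in(-50,-30,-15,0,15,30,50):
    S=[]
    for s in seeds:
      R=Rt(T(yaw),T(pitch));q,e=ik(tcp([.61,-.205,.19],R),R,s,P)
      if e<1e-3 and not any(np.abs(q-t).max()<.1 for t in S):S.append(q)
    for q in S:print(pitch,yaw,q.round(2),"marg %.2f"%np.minimum(q-LIM[:,0],LIM[:,1]-q).min())
E
```

```text
60 -30 [-0.47  0.2   2.28  3.26  0.39 -1.66] marg 0.17
60 -15 [-0.73  0.19  2.3   2.25  0.52 -0.99] marg 0.28
60 0 [-0.92  0.23  2.23  1.71  0.77 -0.77] marg 0.35
60 15 [-1.02  0.32  2.1   1.39  1.   -0.71] marg 0.48
60 30 [-1.05  0.42  1.92  1.18  1.22 -0.69] marg 0.66
60 50 [-1.01  0.57  1.64  0.97  1.49 -0.7 ] marg 0.94
70 -50 [-0.14  0.41  2.2   4.11  0.86 -2.04] marg 0.25
70 -30 [-0.47  0.33  2.38  3.22  0.8  -1.6 ] marg 0.20
70 -15 [-0.77  0.32  2.41  2.51  0.88 -1.32] marg 0.17
70 0 [-0.99  0.35  2.33  1.95  1.01 -1.12] marg 0.25
70 15 [-1.09  0.42  2.17  1.57  1.16 -0.98] marg 0.41
70 30 [-1.1   0.51  1.97  1.31  1.33 -0.89] marg 0.61
70 50 [-1.06  0.65  1.66  1.08  1.58 -0.81] marg 0.92
80 -50 [-0.11  0.56  2.24  3.98  1.16 -1.83] marg 0.34
80 -30 [-0.46  0.53  2.45  3.2   1.23 -1.58] marg 0.13
80 -15 [-0.8   0.53  2.48  2.59  1.29 -1.5 ] marg 0.10
80 0 [-1.03  0.53  2.39  2.07  1.29 -1.38] marg 0.19
80 15 [-1.13  0.57  2.21  1.68  1.34 -1.2 ] marg 0.37
80 30 [-1.14  0.63  1.99  1.41  1.46 -1.05] marg 0.59
80 50 [-1.08  0.75  1.67  1.17  1.69 -0.91] marg 0.91
90 -50 [-0.1   0.73  2.25  3.92  1.45 -1.69] marg 0.33
90 -30 [-0.46  0.76  2.46  3.2   1.65 -1.57] marg 0.12
90 -15 [-0.81  0.77  2.5   2.59  1.68 -1.64] marg 0.08
90 0 [-1.05  0.74  2.4   2.09  1.57 -1.57] marg 0.18
90 15 [-1.14  0.73  2.22  1.74  1.54 -1.38] marg 0.36
90 30 [-1.15  0.76  1.99  1.48  1.61 -1.19] marg 0.59
90 50 [-1.09  0.86  1.66  1.25  1.8  -0.99] marg 0.91
```

```bash
python3 - <<'E'
from h import *
d=pickle.load(open("f4.pkl","rb"))
O={"side":(307.2,169.8),"scene":(234.6,188),"wrist":(482,40.5)}
for n,c in O.items():print(n,loc(d[n],*c,.165).round(4))
# edge-based refine: predicted jar contours vs. image gradients in side+scene+wrist
import cv2
def ring(c,r,z,N=72):
    a=np.arange(N)*2*np.pi/N;return np.c_[c[0]+r*np.cos(a),c[1]+r*np.sin(a),0*a+z]
E_={n:cv2.GaussianBlur(np.abs(cv2.Laplacian(cv2.cvtColor(d[n]["img"],7).astype(np.float32),cv2.CV_32F,ksize=3)),(0,0),1.2) for n in d}
def silh(f,c):  # belly silhouette outline: hull of rings
    pts=np.vstack([ring(c,.07,z) for z in(0,.095)]); px=np.array([proj(f,x) for x in pts],np.float32)
    h=cv2.convexHull(px)[:,0]; out=[]
    for a,b in zip(h,np.roll(h,-1,0)):
        n=max(1,int(np.hypot(*(b-a))));out+= [a+(b-a)*k/n for k in range(n)]
    return np.array(out)
def sc(n,c):
    f=d[n];px=np.vstack([silh(f,c),np.array([proj(f,x) for x in ring(c,.034,.165)])]);m=cv2.remap(E_[n],px[:,0].astype(np.float32)[None],px[:,1].astype(np.float32)[None],1)[0]
    return m.mean()/E_[n].mean()
xs=np.arange(.585,.641,.003);ys=np.arange(-.235,-.165,.003)
tot=0
for n in d:
    M=np.array([[sc(n,(x,y)) for y in ys] for x in xs]);i=np.unravel_index(M.argmax(),M.shape);print(n,xs[i[0]],ys[i[1]],M.max(),np.median(M));tot=tot+M/M.max()
i=np.unravel_index(tot.argmax(),tot.shape);print("all",xs[i[0]],ys[i[1]],tot.max(),np.median(tot))
E
```

```text
side [ 0.6123 -0.2164  0.165 ]
scene [ 0.6034 -0.2022  0.165 ]
wrist [ 0.6033 -0.2093  0.165 ]
wrist 0.615 -0.21999999999999997 2.081223 0.70236963
side 0.615 -0.22299999999999998 2.6494935 1.6750066
scene 0.603 -0.22899999999999998 2.595258 1.7571353
all 0.615 -0.21999999999999997 2.8171492 1.6317804
```

```bash
cat >> h.py <<'E'
def check(way):
    P=np.load("P.npy");p,R,s=now();q=np.array(s["joint_pos"]);mx=np.zeros(6);k=0
    for t,Q,n in way:
        w=(R.inv()*Q).as_rotvec()/n;dp=(np.array(t)-p)/n
        for i in range(n):
            R=R*Ro.from_rotvec(w);p=p+dp;qn,e=ik(p,R,q,P);st=np.abs(qn-q);mx=np.maximum(mx,st)
            if e>2e-3 or (st>[.22,.22,.27,.27,.27,.27]).any():print("BAD row",k,e,(qn-q).round(2),qn.round(2))
            q=qn;k+=1
        print("wp",q.round(2))
    print("maxstep",mx.round(2))
E
cat > m.py <<'E'
MOUTH=(.615,-.220)
E
python3 - <<'E'
from h import *
from m import MOUTH
T=np.radians;p,R,s=now()
print(R.as_matrix().round(3).tolist())
x,y=MOUTH;yaw,pi=T(20),T(75);Q=Rt(yaw,pi);u=np.array([np.cos(yaw),np.sin(yaw)])
so=tcp([x-.12*u[0],y-.12*u[1],.27],Q);pre=tcp([x,y,.265],Q)
for n in(8,10,12):
  print(n);way=[(so,Q,n),(pre,Q,4)];check(way)
plan(p,R,[(so,Q,12),(pre,Q,4)],-1)
E
```

```text
[[0.667, -0.14, 0.732], [-0.143, -0.988, -0.059], [0.731, -0.066, -0.679]]
8
BAD row 0 1.3900837946001496e-13 [-0.29  0.01  0.02  0.11  0.25 -0.34] [-1.02 -0.39  2.55  1.15  0.8  -0.12]
wp [-1.41  0.33  2.11  1.26  1.49 -0.88]
wp [-1.13  0.37  2.05  1.47  1.31 -0.83]
maxstep [0.29 0.12 0.1  0.11 0.25 0.34]
10
BAD row 0 5.895557003742294e-09 [-0.24  0.    0.01  0.1   0.21 -0.28] [-0.97 -0.4   2.55  1.13  0.75 -0.06]
wp [-1.41  0.33  2.11  1.26  1.49 -0.88]
wp [-1.13  0.37  2.05  1.47  1.31 -0.83]
maxstep [0.24 0.1  0.08 0.1  0.21 0.28]
12
wp [-1.41  0.33  2.11  1.26  1.49 -0.88]
wp [-1.13  0.37  2.05  1.47  1.31 -0.83]
maxstep [0.2  0.08 0.07 0.09 0.18 0.24]
0 0.021,0.024,-0.016,0.064,0.088,0.003,-1
1 0.021,0.024,-0.016,0.062,0.089,0.003,-1
2 0.021,0.024,-0.016,0.060,0.091,0.002,-1
3 0.021,0.024,-0.016,0.057,0.093,0.001,-1
4 0.021,0.024,-0.016,0.055,0.094,0.000,-1
5 0.021,0.024,-0.016,0.053,0.095,-0.001,-1
6 0.021,0.024,-0.016,0.050,0.096,-0.002,-1
7 0.021,0.024,-0.016,0.048,0.098,-0.004,-1
8 0.021,0.024,-0.016,0.046,0.099,-0.005,-1
9 0.021,0.024,-0.016,0.043,0.100,-0.007,-1
10 0.021,0.024,-0.016,0.041,0.100,-0.008,-1
11 0.021,0.024,-0.016,0.039,0.101,-0.010,-1
12 0.000,-0.000,0.000,0.033,0.000,0.147,-1
13 0.000,-0.000,0.000,0.033,0.000,0.147,-1
14 0.000,-0.000,0.000,0.033,0.000,0.147,-1
15 0.000,-0.000,0.000,0.033,0.000,0.147,-1
```

Emit:
send_rows(
  steps=[0.021,0.024,-0.016,0.064,0.088,0.003,-1,0.021,0.024,-0.016,0.062,0.089,0.003,-1,0.021,0.024,-0.016,0.06,0.091,0.002,-1,0.021,0.024,-0.016,0.057,0.093,0.001,-1,0.021,0.024,-0.016,0.055,0.094,0,-1,0.021,0.024,-0.016,0.053,0.095,-0.001,-1,0.021,0.024,-0.016,0.05,0.096,-0.002,-1,0.021,0.024,-0.016,0.048,0.098,-0.004,-1],
)

```text
t: 9.65
position: [0.5038, -0.1745, 0.2307]
eef_rot: [-2.519, -0.204, -1.616]
ft_force: [0.2, -0.8, -0.1]
gripper_width: 0.27
gripper_force: 14.8
```

Emit:
send_rows(
  steps=[0.021,0.024,-0.016,0.046,0.099,-0.005,-1,0.021,0.024,-0.016,0.043,0.1,-0.007,-1,0.021,0.024,-0.016,0.041,0.1,-0.008,-1,0.021,0.024,-0.016,0.039,0.101,-0.01,-1,0,0,0,0,0,0,-1,0,0,0,0,0,0,-1,0,0,0,0,0,0,-1,0,0,0,0,0,0,-1],
)

```text
t: 10.65
position: [0.5291, -0.2519, 0.2626]
eef_rot: [-2.316, -0.408, -1.761]
ft_force: [-0.5, 0.3, 0.0]
gripper_width: 0.268
gripper_force: 14.8
```

```bash
cat > jar.py <<'E'
from h import *
import cv2
def ring(c,r,z,N=72):
    a=np.arange(N)*2*np.pi/N;return np.c_[c[0]+r*np.cos(a),c[1]+r*np.sin(a),0*a+z]
def fit(d,rim=True,names=None,rng=(.585,.646,-.25,-.165),st=.002):
    names=names or list(d);xs=np.arange(rng[0],rng[1],st);ys=np.arange(rng[2],rng[3],st);tot=0
    for n in names:
        f=d[n];E=cv2.GaussianBlur(np.abs(cv2.Laplacian(cv2.cvtColor(f["img"],7).astype(np.float32),cv2.CV_32F,ksize=3)),(0,0),1.2)
        def sc(c):
            px=np.array([proj(f,x) for x in np.vstack([ring(c,.07,0,90),ring(c,.07,.095,90)])],np.float32);h=cv2.convexHull(px)[:,0]
            pts=np.vstack([np.linspace(a,b,max(2,int(np.hypot(*(b-a))))) for a,b in zip(h,np.roll(h,-1,0))])
            pts=np.vstack([pts]+[np.array([proj(f,x) for x in ring(c,.034,.165)])]*(2 if rim else 0)).astype(np.float32)
            return cv2.remap(E,pts[:,:1],pts[:,1:],1,borderMode=0).mean()/E.mean()
        M=np.array([[sc((x,y)) for y in ys] for x in xs]);i=np.unravel_index(M.argmax(),M.shape);print(n,xs[i[0]].round(4),ys[i[1]].round(4),M.max().round(2),np.median(M).round(2));tot=tot+M/M.max()
    i=np.unravel_index(tot.argmax(),tot.shape);print("all",xs[i[0]],ys[i[1]],tot.max()/len(names))
E
python3 - <<'E'
from jar import *
from rig import imaging
d={n:imaging.grab_frame(n) for n in("wrist","side")}
pickle.dump(d,open("f5.pkl","wb"));p,R,s=now();print(p,R.as_matrix().round(3).tolist(),s["joint_pos"].round(2),s["t"],s["gripper_width"],proj(d["wrist"],(.615,-.22,.165)))
fit(d); f4=pickle.load(open("f4.pkl","rb"));fit({"wrist4":f4["wrist"],"side4":f4["side"]})
E
```

```text
[ 0.52902453 -0.25239187  0.26257439] [[0.251, 0.337, 0.907], [0.095, -0.941, 0.324], [0.963, 0.005, -0.268]] [-1.42  0.32  2.11  1.25  1.49 -0.87] 10.75 0.2704686857456503 [278.68778879 270.99909196]
wrist 0.637 -0.208 2.08 1.16
side 0.615 -0.222 2.68 1.76
all 0.609 -0.22199999999999998 0.9068538
wrist4 0.617 -0.22 1.96 0.74
side4 0.615 -0.222 2.67 1.76
all 0.617 -0.21999999999999997 0.99208575
```

```bash
cat > m.py <<'E'
from h import *
T=np.radians
def ins(yawd=20,pd=78,M=(.616,-.221),z=.19):
    yaw=T(yawd);Q=Rt(yaw,T(pd));u=np.array([np.cos(yaw),np.sin(yaw)]);o=.035*np.tan(T(90-pd))
    c=lambda s,z:tcp([M[0]+(o-s)*u[0],M[1]+(o-s)*u[1],z],Q)
    return Q,c
E
python3 - <<'E'
from m import *
p,R,s=now();Q,c=ins();w=[(c(0,.265),Q,5)];check(w);plan(p,R,w,-1)
E
```

```text
wp [-1.12  0.41  2.06  1.52  1.34 -0.88]
maxstep [0.06 0.02 0.02 0.05 0.03 0.  ]
0 0.001,0.008,0.000,0.031,-0.000,0.126,-1
1 0.001,0.008,0.000,0.029,-0.000,0.126,-1
2 0.001,0.008,0.000,0.028,-0.000,0.127,-1
3 0.001,0.008,0.000,0.026,-0.000,0.127,-1
4 0.001,0.008,0.000,0.025,0.000,0.127,-1
```

Emit:
send_rows(
  steps=[0.001,0.008,0,0.031,0,0.126,-1,0.001,0.008,0,0.029,0,0.126,-1,0.001,0.008,0,0.028,0,0.127,-1,0.001,0.008,0,0.026,0,0.127,-1,0.001,0.008,0,0.025,0,0.127,-1,0,0,0,0,0,0,-1,0,0,0,0,0,0,-1,0,0,0,0,0,0,-1],
)

```text
t: 11.75
position: [0.6504, -0.2095, 0.2587]
eef_rot: [-2.25, -0.402, -1.824]
ft_force: [-0.3, -0.1, -0.2]
gripper_width: 0.265
gripper_force: 14.8
```

```bash
python3 - <<'E'
from m import *
import cv2
from rig import imaging
p,R,s=now();Q,c=ins();print(p-c(0,.265),s["gripper_width"],(R.inv()*Q).magnitude())
# check biscuit location: orange pixels in side/scene vs predicted ends
X=R.as_matrix()[:,0];g=p-GR*R.as_matrix()[:,2]
for n in("side","scene"):
    f=imaging.grab_frame(n);h=cv2.cvtColor(f["img"],cv2.COLOR_RGB2HSV)
    a=proj(f,g+.02*X);b=proj(f,g-.068*X);print(n,"pred top",a.round(1),"tail",b.round(1))
    u0,v0=b.astype(int)
    m=(h[...,0]>8)&(h[...,0]<22)&(h[...,1]>90)&(h[...,2]>90);
    for v in range(int(min(a[1],b[1]))-4,int(max(a[1],b[1]))+8,3):
        xs=np.where(m[v,u0-25:u0+25])[0]+u0-25;print(v,(xs.min(),xs.max(),len(xs)) if len(xs) else None)
w=[(c(0,.19),Q,4)];check(w);plan(p,R,w,-1)
E
```

```text
[-4.92445375e-04 -1.19576693e-03  1.82270999e-05] 0.26544835393455996 0.0038804549850396477
side pred top [303.9 131.6] tail [309.6 158.5]
127 (np.int64(284), np.int64(289), 6)
130 (np.int64(284), np.int64(287), 4)
133 (np.int64(284), np.int64(308), 11)
136 (np.int64(301), np.int64(309), 9)
139 (np.int64(302), np.int64(303), 2)
142 (np.int64(303), np.int64(304), 2)
145 (np.int64(304), np.int64(305), 2)
148 (np.int64(305), np.int64(311), 7)
151 (np.int64(305), np.int64(311), 7)
154 (np.int64(306), np.int64(312), 7)
157 (np.int64(306), np.int64(313), 8)
160 None
163 None
scene pred top [222.8 156.5] tail [228.5 176.4]
152 (np.int64(204), np.int64(252), 28)
155 (np.int64(207), np.int64(252), 27)
158 (np.int64(209), np.int64(252), 24)
161 (np.int64(211), np.int64(252), 23)
164 (np.int64(214), np.int64(252), 24)
167 (np.int64(216), np.int64(252), 30)
170 (np.int64(219), np.int64(243), 18)
173 (np.int64(221), np.int64(235), 11)
176 (np.int64(222), np.int64(227), 3)
179 None
182 None
wp [-1.12  0.57  2.09  1.56  1.34 -1.08]
maxstep [0.   0.04 0.01 0.01 0.   0.05]
0 -0.000,-0.000,0.001,-0.092,-0.002,0.020,-1
1 -0.000,-0.000,0.001,-0.092,-0.001,0.021,-1
2 -0.000,-0.000,0.001,-0.092,-0.001,0.021,-1
3 -0.000,-0.000,0.001,-0.091,-0.001,0.021,-1
```

Emit:
send_rows(
  steps=[0,0,0,-0.061,0,0.014,-1,0,0,0,-0.061,0,0.014,-1,0,0,0,-0.061,0,0.014,-1,0,0,0,-0.061,0,0.014,-1,0,0,0,-0.061,0,0.014,-1,0,0,0,-0.061,0,0.014,-1,0,0,0,0,0,0,-1,0,0,0,0,0,0,-1],
)

```text
t: 12.85
position: [0.6523, -0.2086, 0.1836]
eef_rot: [-2.248, -0.403, -1.824]
ft_force: [-0.6, 0.6, 0.1]
gripper_width: 0.271
gripper_force: 14.8
```

Emit:
send_rows(
  steps=[0,0,0,0,0,0,-0.1,0,0,0,0,0,0,-0.1,0,0,0,0,0,0,-0.1,0,0,0,0,0,0,-0.1,0,0,0,0,0,0,-0.1,0,0,0,0,0,0,-0.1,0,0,0,0,0,0,-0.1,0,0,0,0,0,0,-0.1],
)

```text
t: 13.85
position: [0.6522, -0.2085, 0.1834]
eef_rot: [-2.249, -0.403, -1.824]
ft_force: [0.6, 0.1, 0.5]
gripper_width: 0.451
gripper_force: 0.0
```

```bash
cat > chk.py <<'E'
from jar import *
from rig import imaging
def orange(f):
    h=cv2.cvtColor(f["img"],cv2.COLOR_RGB2HSV);return ((h[...,0]>6)&(h[...,0]<24)&(h[...,1]>45)&(h[...,2]>60))
def chk(base="f1.pkl",M=(.616,-.221)):
    b=pickle.load(open(base,"rb"))
    f=imaging.grab_frame("side");m=orange(f)&~orange(b["side"]);
    P=lambda z:proj(f,[M[0],M[1],z])
    for z in(0,.05,.1,.165,.25):print(z,P(z).round(0),end=" ")
    print()
    for v in range(130,222,5):
        xs=np.where(m[v:v+5,275:345].any(0))[0]+275
        print(v,(xs.min(),xs.max(),int(m[v:v+5,275:345].sum())) if len(xs) else None,end="; ")
    print();return f
E
python3 - <<'E'
from chk import *
f=chk("f4.pkl");fit({"side":f})
E
```

```text
0 [305. 212.] 0.05 [305. 200.] 0.1 [306. 187.] 0.165 [306. 169.] 0.25 [308. 143.] 
130 None; 135 (np.int64(339), np.int64(343), 13); 140 (np.int64(334), np.int64(344), 47); 145 (np.int64(318), np.int64(344), 23); 150 (np.int64(342), np.int64(344), 15); 155 (np.int64(315), np.int64(344), 38); 160 (np.int64(306), np.int64(344), 8); 165 None; 170 (np.int64(311), np.int64(311), 1); 175 None; 180 None; 185 None; 190 None; 195 None; 200 None; 205 (np.int64(298), np.int64(298), 1); 210 (np.int64(296), np.int64(301), 23); 215 None; 220 None; 
side 0.615 -0.224 2.77 1.94
all 0.615 -0.22399999999999998 1.0
```

```bash
cat >> chk.py <<'E'
def dif(base="f4.pkl",th=25):
    a=imaging.grab_frame("side")["img"].astype(int);b=pickle.load(open(base,"rb"))["side"]["img"].astype(int)
    D=np.abs(a-b).max(2)>th
    for v in range(140,222,4):
        xs=np.where(D[v:v+4,275:345].any(0))[0]+275
        print(v,(int(xs.min()),int(xs.max()),int(D[v:v+4,275:345].sum()),a[v:v+4,275:345][D[v:v+4,275:345]].mean(0).round().astype(int).tolist()) if len(xs) else None)
E
python3 - <<'E'
from chk import *
dif()
E
```

```text
140 (332, 344, 50, [98, 87, 63])
144 (333, 344, 45, [88, 82, 67])
148 (306, 344, 87, [106, 102, 90])
152 (302, 344, 98, [86, 84, 75])
156 (302, 344, 60, [93, 87, 70])
160 (306, 344, 63, [112, 109, 98])
164 (303, 342, 68, [139, 138, 126])
168 (304, 342, 41, [128, 126, 115])
172 None
176 None
180 (341, 344, 8, [112, 111, 102])
184 (341, 344, 4, [116, 115, 106])
188 None
192 None
196 None
200 None
204 (300, 307, 8, [118, 120, 110])
208 (296, 310, 55, [120, 117, 103])
212 (295, 309, 46, [122, 120, 106])
216 (300, 303, 4, [122, 122, 112])
220 None
```

```bash
python3 - <<'E'
from m import *
p,R,s=now();Q,c=ins();Q2=Rt(T(24))
for A,ay,ap,n in(([.52,-.04,.28],5,45,8),([.54,-.03,.30],10,35,8),([.54,.0,.30],15,30,10)):
  w=[(c(.13,.26),Q,5),(A,Rt(T(ay),T(ap)),n),([.585,.220,.10],Q2,7)];print(A);check(w)
E
```

```text
[0.52, -0.04, 0.28]
wp [-1.43  0.39  2.12  1.28  1.52 -0.96]
BAD row 12 8.429157979245039e-13 [ 0.18 -0.02 -0.05 -0.18 -0.09  0.29] [-0.72 -0.32  2.16  0.74  0.85  0.39]
wp [-0.72 -0.32  2.16  0.74  0.85  0.39]
wp [0.18 0.46 1.47 0.   1.21 1.33]
maxstep [0.21 0.13 0.14 0.2  0.12 0.29]
[0.54, -0.03, 0.3]
wp [-1.43  0.39  2.12  1.28  1.52 -0.96]
BAD row 11 5.551115123125783e-16 [ 0.16 -0.01 -0.07 -0.18 -0.05  0.27] [-0.73 -0.22  2.    0.67  1.    0.38]
BAD row 12 1.6653345369377348e-15 [ 0.17  0.02 -0.08 -0.19 -0.    0.28] [-0.56 -0.2   1.92  0.48  1.    0.66]
wp [-0.56 -0.2   1.92  0.48  1.    0.66]
wp [0.18 0.46 1.47 0.   1.21 1.33]
maxstep [0.17 0.13 0.1  0.19 0.08 0.28]
[0.54, 0.0, 0.3]
wp [-1.43  0.39  2.12  1.28  1.52 -0.96]
wp [-0.46 -0.15  1.84  0.39  1.08  0.73]
wp [0.18 0.46 1.47 0.   1.21 1.33]
maxstep [0.14 0.11 0.09 0.15 0.07 0.22]
```

```bash
python3 - <<'E'
from m import *
p,R,s=now();Q,c=ins();A=([.54,.0,.30],Rt(T(15),T(30)))
plan(p,R,[(c(.13,.26),Q,5),(*A,11),([.585,.220,.08],Rt(T(24)),7)],0)
E
```

```text
0 -0.000,-0.000,0.000,0.042,-0.001,-0.143,0
1 -0.000,-0.000,0.000,0.042,-0.001,-0.143,0
2 -0.000,-0.000,0.000,0.042,-0.001,-0.143,0
3 -0.000,-0.000,0.000,0.042,-0.001,-0.143,0
4 -0.000,-0.000,0.000,0.041,-0.001,-0.143,0
5 -0.004,-0.048,0.003,0.030,-0.106,0.039,0
6 -0.004,-0.048,0.003,0.032,-0.107,0.036,0
7 -0.004,-0.048,0.003,0.034,-0.107,0.032,0
8 -0.004,-0.048,0.003,0.036,-0.107,0.029,0
9 -0.004,-0.048,0.003,0.038,-0.108,0.026,0
10 -0.004,-0.048,0.003,0.039,-0.108,0.022,0
11 -0.004,-0.048,0.003,0.040,-0.108,0.018,0
12 -0.004,-0.048,0.003,0.041,-0.109,0.014,0
13 -0.004,-0.048,0.003,0.041,-0.109,0.011,0
14 -0.004,-0.048,0.003,0.041,-0.109,0.007,0
15 -0.004,-0.048,0.003,0.041,-0.109,0.003,0
16 0.004,-0.048,-0.014,-0.016,-0.143,0.172,0
17 0.004,-0.048,-0.014,-0.000,-0.143,0.173,0
18 0.004,-0.048,-0.014,0.016,-0.141,0.174,0
19 0.004,-0.048,-0.014,0.032,-0.140,0.173,0
20 0.004,-0.048,-0.014,0.048,-0.138,0.171,0
21 0.004,-0.048,-0.014,0.063,-0.136,0.167,0
22 0.004,-0.048,-0.014,0.078,-0.133,0.163,0
```

Emit:
send_rows(
  steps=[0,0,0,0.042,0,-0.143,-0.1,0,0,0,0.042,0,-0.143,-0.1,0,0,0,0.042,0,-0.143,-0.1,0,0,0,0.042,0,-0.143,0,0,0,0,0.041,0,-0.143,0,-0.004,-0.048,0.003,0.03,-0.106,0.039,0,-0.004,-0.048,0.003,0.032,-0.107,0.036,0,-0.004,-0.048,0.003,0.034,-0.107,0.032,0],
)

```text
t: 14.95
position: [0.5315, -0.1842, 0.2665]
eef_rot: [-2.476, -0.406, -1.575]
ft_force: [0.2, 0.2, 0.5]
gripper_width: 0.499
gripper_force: 0.0
```

Emit:
send_rows(
  steps=[-0.004,-0.048,0.003,0.036,-0.107,0.029,0,-0.004,-0.048,0.003,0.038,-0.108,0.026,0,-0.004,-0.048,0.003,0.039,-0.108,0.022,0,-0.004,-0.048,0.003,0.04,-0.108,0.018,0,-0.004,-0.048,0.003,0.041,-0.109,0.014,0,-0.004,-0.048,0.003,0.041,-0.109,0.011,0,-0.004,-0.048,0.003,0.041,-0.109,0.007,0,-0.004,-0.048,0.003,0.041,-0.109,0.003,0],
)

```text
t: 15.95
position: [0.5385, 0.0003, 0.3005]
eef_rot: [-2.941, -0.396, -0.8]
ft_force: [0.1, 0.2, -0.9]
gripper_width: 0.499
gripper_force: 0.0
```

Emit:
send_rows(
  steps=[0.004,-0.048,-0.014,-0.016,-0.143,0.172,0,0.004,-0.048,-0.014,0,-0.143,0.173,0,0.004,-0.048,-0.014,0.016,-0.141,0.174,0,0.004,-0.048,-0.014,0.032,-0.14,0.173,0,0.004,-0.048,-0.014,0.048,-0.138,0.171,0,0.004,-0.048,-0.014,0.063,-0.136,0.167,0,0.004,-0.048,-0.014,0.078,-0.133,0.163,0,0,0,0,0,0,0,0],
)

```text
t: 16.95
position: [0.5822, 0.2216, 0.0755]
eef_rot: [-3.068, -0.668, 0.009]
ft_force: [-0.1, -0.5, -0.2]
gripper_width: 0.502
gripper_force: 0.0
```

```bash
cat >> chk.py <<'E'
def bis(c,yaw):
    """biscuit top in the wrist image: bright-orange mask near predicted centre, by minAreaRect"""
    f=imaging.grab_frame("wrist");h=cv2.cvtColor(f["img"],cv2.COLOR_RGB2HSV)
    u=np.array([np.cos(yaw),np.sin(yaw),0])
    C=np.array([c[0],c[1],.04]);print("pred ends",proj(f,C-.042*u).round(),proj(f,C+.042*u).round())
    a=proj(f,C+.02*u).astype(int);print("hsv at",a,h[a[1],a[0]],"board",h[max(a[1]-20,0),a[0]+60])
    m=((h[...,2]>175)&(h[...,1]<170)&(h[...,1]>60)&(h[...,0]<25)).astype(np.uint8)
    m=cv2.morphologyEx(m,cv2.MORPH_OPEN,np.ones((3,3)))
    n,L,S,ce=cv2.connectedComponentsWithStats(m)
    i=max(range(1,n),key=lambda k:S[k,4]-40*np.hypot(*(ce[k]-a)));print("blob",S[i])
    px=np.argwhere(L==i)[:,::-1];W=np.array([loc(f,x,y,.04)[:2] for x,y in px])
    r=cv2.minAreaRect(W.astype(np.float32)*1000);b=cv2.boxPoints(r);print("rect mm",r)
    q=W@u[:2];print("far end along axis",q.max()-C[:2]@u[:2],"near",q.min()-C[:2]@u[:2]);t=W@np.array([-u[1],u[0]]);print("lat mid",(t.min()+t.max())/2-C[:2]@np.array([-u[1],u[0]]))
    k=q>q.max()-.05;A=np.polyfit(q[k],t[k],1);print("yaw corr deg",np.degrees(A[0]),"lat mid near end",np.median(t[k])-C[:2]@np.array([-u[1],u[0]]))
E
python3 - <<'E'
from chk import *
bis((.563,.210),np.radians(24.1));p,R,s=now();print(p,R.as_matrix().round(3).tolist(),s["joint_pos"].round(2))
E
```

```text
pred ends [283. 312.] [285. 195.]
hsv at [284 227] [ 18 121 237] board [ 13 145 185]
blob [ 126  124  173  179 8321]
rect mm ((579.45361328125, 252.34396362304688), (154.41336059570312, 74.8926773071289), 54.7936897277832)
far end along axis 0.08526136604298129 near -0.03436055807057814
lat mid 0.045161382618501895
yaw corr deg 114.69371248727649 lat mid near end 0.053393410102338446
[0.58293638 0.2204942  0.0779248 ] [[0.91, 0.415, -0.002], [0.415, -0.91, 0.001], [-0.001, -0.001, -1.0]] [0.18 0.48 1.5  0.   1.17 1.32]
```

```bash
sed -i 's/m=((h\[...,2\]>175).*/m=((h[...,2]>190)\&(h[...,0]>=16)\&(h[...,0]<28)\&(h[...,1]>70)).astype(np.uint8)/' chk.py; python3 - <<'E'
from chk import *
bis((.563,.210),np.radians(24.1))
E
```

```text
pred ends [281. 311.] [283. 194.]
hsv at [282 226] [ 18 122 237] board [ 12 145 183]
blob [ 267  192   29  111 2798]
rect mm ((566.6177978515625, 212.16522216796875), (78.78644561767578, 18.275917053222656), 25.207082748413086)
far end along axis 0.04358294146706865 near -0.0352284857209999
lat mid 0.0009341450052461411
yaw corr deg 0.39341600207313465 lat mid near end 0.0003764761385125562
```

Emit:
send_rows(
  steps=[0,0,0,0.007,0,0.1,0,0,0,0,0,0,0.1,0,0,0,0,0,0,0.1,0,0,0,0,0,0,0.097,0,0,0,0,0,0,0,-1,0,0,0,0,0,0,-1,0,0,0,0,0,0,-1,0,0,0,0,0,0,-1],
  force=15,
)

```text
t: 18.05
position: [0.587, 0.2203, 0.0034]
eef_rot: [-3.07, -0.664, -0.01]
ft_force: [-2.0, -1.4, 7.1]
gripper_width: 0.266
gripper_force: 14.8
```

```bash
python3 - <<'E'
from m import *
p,R,s=now();print(p,s["gripper_width"],s["gripper_force"]);Q,c=ins();A=([.54,.0,.30],Rt(T(15),T(30)))
w=[([p[0],p[1],.10],R,2),(*A,6),(c(.13,.265),Q,11),(c(0,.265),Q,4)]
check(w);plan(p,R,w,-1)
E
```

```text
[0.58699023 0.22025684 0.00338771] 0.26550832543560315 14.778618961572647
wp [0.18 0.46 1.47 0.   1.2  1.33]
wp [-0.46 -0.15  1.84  0.39  1.08  0.73]
wp [-1.43  0.38  2.12  1.28  1.52 -0.95]
wp [-1.12  0.41  2.06  1.52  1.34 -0.88]
maxstep [0.15 0.12 0.1  0.13 0.1  0.2 ]
0 0.000,0.000,0.000,0.001,0.000,-0.242,-1
1 0.000,0.000,0.000,0.001,0.000,-0.242,-1
2 -0.005,0.055,0.017,-0.111,0.151,-0.167,-1
3 -0.005,0.055,0.017,-0.092,0.155,-0.175,-1
4 -0.005,0.055,0.017,-0.072,0.158,-0.181,-1
5 -0.005,0.055,0.017,-0.052,0.161,-0.185,-1
6 -0.005,0.055,0.017,-0.032,0.164,-0.187,-1
7 -0.005,0.055,0.017,-0.011,0.166,-0.188,-1
8 0.004,0.048,-0.003,-0.039,0.110,-0.001,-1
9 0.004,0.048,-0.003,-0.040,0.109,-0.005,-1
10 0.004,0.048,-0.003,-0.040,0.109,-0.009,-1
11 0.004,0.048,-0.003,-0.039,0.109,-0.012,-1
12 0.004,0.048,-0.003,-0.039,0.109,-0.016,-1
13 0.004,0.048,-0.003,-0.038,0.108,-0.020,-1
14 0.004,0.048,-0.003,-0.037,0.108,-0.023,-1
15 0.004,0.048,-0.003,-0.036,0.108,-0.027,-1
16 0.004,0.048,-0.003,-0.034,0.107,-0.030,-1
17 0.004,0.048,-0.003,-0.032,0.107,-0.033,-1
18 0.004,0.048,-0.003,-0.030,0.107,-0.036,-1
19 -0.000,-0.000,0.000,0.034,-0.000,0.159,-1
20 -0.000,-0.000,0.000,0.034,-0.000,0.159,-1
21 -0.000,-0.000,0.000,0.034,-0.000,0.159,-1
22 -0.000,-0.000,0.000,0.034,-0.000,0.159,-1
```

Emit:
send_rows(
  steps=[0,0,0,0,0,-0.242,-1,0,0,0,0,0,-0.242,-1,-0.005,0.055,0.017,-0.111,0.151,-0.167,-1,-0.005,0.055,0.017,-0.092,0.155,-0.175,-1,-0.005,0.055,0.017,-0.072,0.158,-0.181,-1,-0.005,0.055,0.017,-0.052,0.161,-0.185,-1,-0.005,0.055,0.017,-0.032,0.164,-0.187,-1,-0.005,0.055,0.017,-0.011,0.166,-0.188,-1],
)

```text
t: 19.05
position: [0.5381, -0.0002, 0.3006]
eef_rot: [-2.948, -0.39, -0.798]
ft_force: [1.3, -1.1, 0.1]
gripper_width: 0.267
gripper_force: 14.8
```

Emit:
send_rows(
  steps=[0.004,0.048,-0.003,-0.039,0.11,-0.001,-1,0.004,0.048,-0.003,-0.04,0.109,-0.005,-1,0.004,0.048,-0.003,-0.04,0.109,-0.009,-1,0.004,0.048,-0.003,-0.039,0.109,-0.012,-1,0.004,0.048,-0.003,-0.039,0.109,-0.016,-1,0.004,0.048,-0.003,-0.038,0.108,-0.02,-1,0.004,0.048,-0.003,-0.037,0.108,-0.023,-1,0.004,0.048,-0.003,-0.036,0.108,-0.027,-1],
)

```text
t: 20.05
position: [0.5297, -0.1848, 0.27]
eef_rot: [-2.486, -0.404, -1.574]
ft_force: [-0.5, -0.2, 0.1]
gripper_width: 0.27
gripper_force: 14.8
```

Emit:
send_rows(
  steps=[0.004,0.048,-0.003,-0.034,0.107,-0.03,-1,0.004,0.048,-0.003,-0.032,0.107,-0.033,-1,0.004,0.048,-0.003,-0.03,0.107,-0.036,-1,0,0,0,0.034,0,0.159,-1,0,0,0,0.034,0,0.159,-1,0,0,0,0,0,0,-1,0,0,0,0,0,0,-1,0,0,0,0,0,0,-1],
)

```text
t: 21.05
position: [0.5875, -0.2311, 0.2583]
eef_rot: [-2.264, -0.398, -1.819]
ft_force: [0.0, -0.1, -0.6]
gripper_width: 0.269
gripper_force: 14.8
```

```bash
cat >> chk.py <<'E'
def held(GR=.0304,tail=.068,base="f0.pkl"):
    p,R,s=now();X=R.as_matrix()[:,0];g=p-GR*R.as_matrix()[:,2];b=pickle.load(open(base,"rb"))
    for n in("side","scene"):
        f=imaging.grab_frame(n);h=cv2.cvtColor(f["img"],cv2.COLOR_RGB2HSV)
        a=proj(f,g-.02*X);t=proj(f,g-tail*X);print(n,"pred -20mm",a.round(1),"tail",t.round(1))
        m=((h[...,0]>8)&(h[...,0]<22)&(h[...,1]>90)&(h[...,2]>90));u0=int(t[0])
        for v in range(int(a[1])-2,int(t[1])+9,3):
            xs=np.where(m[v,u0-20:u0+20])[0]+u0-20;print((v,int(xs.min()),int(xs.max()),len(xs)) if len(xs) else None,end=" ")
        print()
E
python3 - <<'E'
from chk import *
held(.0256,.0705);held
from m import *
p,R,s=now();Q,c=ins();print(p-c(0,.265),s["gripper_width"],(R.inv()*Q).magnitude(),p,s["joint_pos"].round(2))
w=[(c(0,.265),Q,4)];check(w);plan(p,R,w,-1)
E
```

```text
side pred -20mm [329.9 144.8] tail [332.7 159.9]
(142, 327, 329, 3) (145, 327, 330, 4) (148, 328, 334, 7) (151, 328, 334, 7) (154, 329, 335, 7) (157, 330, 335, 6) None None None 
scene pred -20mm [238.9 156.2] tail [241.7 167.1]
(154, 231, 260, 30) (157, 231, 260, 29) (160, 231, 259, 26) (163, 228, 260, 31) (166, 221, 255, 27) (169, 221, 247, 22) (172, 221, 236, 12) (175, 222, 230, 8) 
[-0.06340296 -0.02292752 -0.00046429] 0.26807707236822964 0.01126270554611553 [ 0.58753027 -0.23121286  0.25821519] [-1.28  0.38  2.11  1.4   1.43 -0.91]
wp [-1.12  0.41  2.06  1.52  1.34 -0.88]
maxstep [0.04 0.01 0.01 0.03 0.02 0.01]
0 0.001,0.001,0.001,0.019,-0.000,0.082,-1
1 0.001,0.001,0.001,0.019,-0.000,0.082,-1
2 0.001,0.001,0.001,0.018,-0.000,0.082,-1
3 0.001,0.001,0.001,0.018,0.000,0.082,-1
```

Emit:
send_rows(
  steps=[0.001,0.001,0.001,0.019,0,0.079,-1,0.001,0.001,0.001,0.019,0,0.079,-1,0.001,0.001,0.001,0.018,0,0.078,-1,0.001,0.001,0.001,0.018,0,0.077,-1,0,0,0,0,0,0,-1,0,0,0,-0.061,0,0.014,-1,0,0,0,-0.061,0,0.014,-1,0,0,0,0,0,0,-1],
)

```text
t: 22.15
position: [0.6483, -0.2085, 0.2324]
eef_rot: [-2.251, -0.391, -1.816]
ft_force: [0.4, -0.3, -0.5]
gripper_width: 0.27
gripper_force: 14.8
```

```bash
python3 - <<'E'
from m import *
p,R,s=now();Q,c=ins();w=[(c(.004,.19),Q,4)];print(p-c(.004,.2406),s["ft_force"]);check(w);plan(p,R,w,-1)
E
```

```text
[ 0.00112717  0.001161   -0.00184515] [ 0.3567998  -0.30190271 -0.46407319]
wp [-1.13  0.57  2.09  1.56  1.34 -1.08]
maxstep [0.   0.03 0.01 0.01 0.   0.03]
0 -0.000,0.000,-0.001,-0.060,0.001,0.011,-1
1 -0.000,0.000,-0.001,-0.060,0.001,0.011,-1
2 -0.000,0.000,-0.001,-0.060,0.001,0.011,-1
3 -0.000,0.000,-0.001,-0.060,0.001,0.011,-1
```

Emit:
send_rows(
  steps=[0,0,0,-0.06,0.001,0.011,-1,0,0,0,-0.06,0.001,0.011,-1,0,0,0,-0.06,0.001,0.011,-1,0,0,0,-0.06,0.001,0.011,-1,0,0,0,0,0,0,-1,0,0,0,0,0,0,-1,0,0,0,0,0,0,-1,0,0,0,0,0,0,-1],
)

```text
t: 23.15
position: [0.6476, -0.2096, 0.1857]
eef_rot: [-2.251, -0.396, -1.818]
ft_force: [0.7, -0.5, 0.1]
gripper_width: 0.265
gripper_force: 14.8
```

Emit:
send_rows(
  steps=[0,0,0,0,0,0,-0.1,0,0,0,0,0,0,-0.1,0,0,0,0,0,0,-0.1,0,0,0,0,0,0,-0.1,0,0,0,0,0,0,-0.1,0,0,0,0,0,0,-0.1,0,0,0,0,0,0,-0.1,0,0,0,0,0,0,-0.1],
)

```text
t: 24.15
position: [0.6476, -0.2096, 0.1853]
eef_rot: [-2.251, -0.395, -1.818]
ft_force: [-0.7, -0.2, 0.8]
gripper_width: 0.451
gripper_force: 0.0
```

```bash
python3 - <<'E'
from chk import *
dif()
from m import *
p,R,s=now();Q,c=ins();A=([.54,.0,.30],Rt(T(15),T(30)))
w=[(c(.13,.26),Q,5),(*A,11),([.562,.2925,.08],Rt(T(5.4)),7)];check(w)
plan(p,R,w,0)
E
```

```text
140 (334, 344, 43, [99, 88, 64])
144 (335, 344, 39, [82, 78, 67])
148 (306, 344, 81, [107, 104, 94])
152 (304, 344, 87, [81, 81, 74])
156 (304, 344, 45, [91, 86, 71])
160 (306, 344, 56, [114, 111, 101])
164 (306, 343, 60, [138, 137, 125])
168 (308, 343, 27, [130, 127, 116])
172 None
176 None
180 (343, 344, 5, [114, 113, 104])
184 (343, 344, 2, [122, 122, 112])
188 None
192 None
196 (315, 316, 2, [152, 148, 129])
200 (313, 320, 26, [148, 144, 126])
204 (296, 322, 53, [129, 126, 110])
208 (293, 324, 104, [123, 118, 103])
212 (293, 325, 84, [121, 118, 103])
216 (317, 325, 30, [115, 112, 97])
220 (321, 324, 4, [116, 116, 104])
wp [-1.43  0.39  2.12  1.28  1.52 -0.96]
wp [-0.46 -0.15  1.84  0.39  1.08  0.73]
wp [0.3  0.49 1.47 0.   1.18 1.78]
maxstep [0.16 0.11 0.1  0.14 0.06 0.21]
0 -0.000,0.000,-0.000,0.040,-0.000,-0.138,0
1 -0.000,0.000,-0.000,0.040,-0.000,-0.138,0
2 -0.000,0.000,-0.000,0.040,-0.000,-0.138,0
3 -0.000,0.000,-0.000,0.040,-0.000,-0.138,0
4 -0.000,0.000,-0.000,0.041,-0.000,-0.138,0
5 -0.004,-0.048,0.003,0.030,-0.106,0.039,0
6 -0.004,-0.048,0.003,0.032,-0.107,0.036,0
7 -0.004,-0.048,0.003,0.034,-0.107,0.032,0
8 -0.004,-0.048,0.003,0.036,-0.107,0.029,0
9 -0.004,-0.048,0.003,0.038,-0.108,0.026,0
10 -0.004,-0.048,0.003,0.039,-0.108,0.022,0
11 -0.004,-0.048,0.003,0.040,-0.108,0.018,0
12 -0.004,-0.048,0.003,0.041,-0.109,0.014,0
13 -0.004,-0.048,0.003,0.041,-0.109,0.011,0
14 -0.004,-0.048,0.003,0.041,-0.109,0.007,0
15 -0.004,-0.048,0.003,0.041,-0.109,0.003,0
16 -0.004,-0.048,0.015,-0.019,-0.198,0.171,0
17 -0.004,-0.048,0.015,-0.010,-0.198,0.171,0
18 -0.004,-0.048,0.015,-0.002,-0.199,0.170,0
19 -0.004,-0.048,0.015,0.006,-0.200,0.168,0
20 -0.004,-0.048,0.015,0.013,-0.202,0.166,0
21 -0.004,-0.048,0.015,0.021,-0.203,0.164,0
22 -0.004,-0.048,0.015,0.028,-0.205,0.161,0
```

Two biscotti lie in the jar (the blob at its floor has doubled). Back for the third.

Emit:
send_rows(
  steps=[0,0,0,0.04,0,-0.138,-0.1,0,0,0,0.04,0,-0.138,-0.1,0,0,0,0.04,0,-0.138,-0.1,0,0,0,0.04,0,-0.138,0,0,0,0,0.041,0,-0.138,0,-0.004,-0.048,0.003,0.03,-0.106,0.039,0,-0.004,-0.048,0.003,0.032,-0.107,0.036,0,-0.004,-0.048,0.003,0.034,-0.107,0.032,0],
)

```text
t: 25.2
position: [0.5316, -0.1838, 0.2665]
eef_rot: [-2.477, -0.399, -1.568]
ft_force: [0.1, 0.3, -0.4]
gripper_width: 0.501
gripper_force: 0.0
```

Emit:
send_rows(
  steps=[-0.004,-0.048,0.003,0.036,-0.107,0.029,0,-0.004,-0.048,0.003,0.038,-0.108,0.026,0,-0.004,-0.048,0.003,0.039,-0.108,0.022,0,-0.004,-0.048,0.003,0.04,-0.108,0.018,0,-0.004,-0.048,0.003,0.041,-0.109,0.014,0,-0.004,-0.048,0.003,0.041,-0.109,0.011,0,-0.004,-0.048,0.003,0.041,-0.109,0.007,0,-0.004,-0.048,0.003,0.041,-0.109,0.003,0],
)

```text
t: 26.2
position: [0.5392, 0.0005, 0.3013]
eef_rot: [-2.939, -0.391, -0.792]
ft_force: [0.8, -0.2, -2.0]
gripper_width: 0.502
gripper_force: 0.0
```

Emit:
send_rows(
  steps=[-0.004,-0.048,0.015,-0.019,-0.198,0.171,0,-0.004,-0.048,0.015,-0.01,-0.198,0.171,0,-0.004,-0.048,0.015,-0.002,-0.199,0.17,0,-0.004,-0.048,0.015,0.006,-0.2,0.168,0,-0.004,-0.048,0.015,0.013,-0.202,0.166,0,-0.004,-0.048,0.015,0.021,-0.203,0.164,0,-0.004,-0.048,0.015,0.028,-0.205,0.161,0,0,0,0,0,0,0,0],
)

```text
t: 27.2
position: [0.5587, 0.295, 0.0766]
eef_rot: [-3.134, -0.157, 0.017]
ft_force: [-1.0, -0.7, -0.2]
gripper_width: 0.496
gripper_force: 0.0
```

```bash
python3 - <<'E'
from chk import *
bis((.5384,.2904),np.radians(5.4));p,R,s=now();print(p,R.as_matrix().round(3).tolist())
f=imaging.grab_frame("side");fit({"s":f})
E
```

```text
pred ends [284. 308.] [285. 191.]
hsv at [284 223] [ 22  88 246] board [ 12 145 178]
blob [ 271  189   29  114 2846]
rect mm ((541.4948120117188, 290.49761962890625), (80.84486389160156, 17.42267417907715), 4.269721031188965)
far end along axis 0.043484305513469934 near -0.03719028340092634
lat mid -0.0002983666836239296
yaw corr deg -1.0568915129329308 lat mid near end -0.0005115395308036563
[0.55961585 0.29373102 0.07919786] [[0.995, 0.099, -0.007], [0.099, -0.995, 0.003], [-0.007, -0.004, -1.0]]
s 0.589 -0.166 1.48 0.77
all 0.589 -0.16599999999999993 1.0
```

Emit:
send_rows(
  steps=[0,0,0.01,0.012,0,0.1,0,0,0,0,0,0,0.1,0,0,0,0,0,0,0.1,0,0,0,0,0,0,0.1,0,0,0,0,0,0,0,-1,0,0,0,0,0,0,-1,0,0,0,0,0,0,-1,0,0,0,0,0,0,-1],
  force=15,
)

```text
t: 28.3
position: [0.5647, 0.2936, 0.0046]
eef_rot: [-3.134, -0.128, -0.003]
ft_force: [-0.8, -2.0, 7.6]
gripper_width: 0.268
gripper_force: 15.0
```

```bash
python3 - <<'E'
from m import *
p,R,s=now();print(p,s["gripper_width"],s["gripper_force"]);Q,c=ins();A=([.54,.0,.30],Rt(T(15),T(30)))
w=[([p[0],p[1],.10],R,2),(*A,7),(c(.13,.265),Q,11),(c(.003,.265),Q,4)]
check(w);plan(p,R,w,-1)
E
```

```text
[0.56466905 0.29357389 0.00461358] 0.2682274030354699 14.967377744615078
wp [0.3  0.48 1.44 0.   1.22 1.79]
wp [-0.46 -0.15  1.84  0.39  1.08  0.73]
wp [-1.43  0.38  2.12  1.28  1.52 -0.95]
wp [-1.12  0.41  2.06  1.51  1.35 -0.88]
maxstep [0.16 0.11 0.1  0.13 0.1  0.22]
0 0.000,0.000,0.000,0.000,-0.001,-0.238,-1
1 0.000,0.000,0.000,0.000,-0.001,-0.238,-1
2 0.004,0.047,-0.016,-0.034,0.207,-0.144,-1
3 0.004,0.047,-0.016,-0.029,0.205,-0.148,-1
4 0.004,0.047,-0.016,-0.023,0.204,-0.151,-1
5 0.004,0.047,-0.016,-0.017,0.202,-0.153,-1
6 0.004,0.047,-0.016,-0.010,0.201,-0.156,-1
7 0.004,0.047,-0.016,-0.004,0.200,-0.157,-1
8 0.004,0.047,-0.016,0.003,0.199,-0.159,-1
9 0.004,0.048,-0.003,-0.039,0.110,-0.001,-1
10 0.004,0.048,-0.003,-0.040,0.109,-0.005,-1
11 0.004,0.048,-0.003,-0.040,0.109,-0.009,-1
12 0.004,0.048,-0.003,-0.039,0.109,-0.012,-1
13 0.004,0.048,-0.003,-0.039,0.109,-0.016,-1
14 0.004,0.048,-0.003,-0.038,0.108,-0.020,-1
15 0.004,0.048,-0.003,-0.037,0.108,-0.023,-1
16 0.004,0.048,-0.003,-0.036,0.108,-0.027,-1
17 0.004,0.048,-0.003,-0.034,0.107,-0.030,-1
18 0.004,0.048,-0.003,-0.032,0.107,-0.033,-1
19 0.004,0.048,-0.003,-0.030,0.107,-0.036,-1
20 -0.000,-0.000,0.000,0.033,-0.000,0.155,-1
21 -0.000,-0.000,0.000,0.033,-0.000,0.155,-1
22 -0.000,-0.000,0.000,0.033,-0.000,0.155,-1
23 -0.000,-0.000,0.000,0.033,-0.000,0.155,-1
```

Emit:
send_rows(
  steps=[0,0,0,0,0,-0.245,-1,0,0,0,0,0,-0.245,-1,0.004,0.047,-0.016,-0.034,0.207,-0.144,-1,0.004,0.047,-0.016,-0.029,0.205,-0.148,-1,0.004,0.047,-0.016,-0.023,0.204,-0.151,-1,0.004,0.047,-0.016,-0.017,0.202,-0.153,-1,0.004,0.047,-0.016,-0.01,0.201,-0.156,-1,0.004,0.047,-0.016,-0.004,0.2,-0.157,-1],
)

```text
t: 29.3
position: [0.5427, 0.0405, 0.274]
eef_rot: [-2.986, -0.354, -0.68]
ft_force: [0.4, -0.9, 0.5]
gripper_width: 0.269
gripper_force: 15.0
```

Emit:
send_rows(
  steps=[0.004,0.047,-0.016,0.003,0.199,-0.159,-1,0.004,0.048,-0.003,-0.039,0.11,-0.001,-1,0.004,0.048,-0.003,-0.04,0.109,-0.005,-1,0.004,0.048,-0.003,-0.04,0.109,-0.009,-1,0.004,0.048,-0.003,-0.039,0.109,-0.012,-1,0.004,0.048,-0.003,-0.039,0.109,-0.016,-1,0.004,0.048,-0.003,-0.038,0.108,-0.02,-1,0.004,0.048,-0.003,-0.037,0.108,-0.023,-1],
)

```text
t: 30.3
position: [0.5317, -0.1625, 0.2753]
eef_rot: [-2.556, -0.399, -1.477]
ft_force: [0.3, -0.4, -0.7]
gripper_width: 0.268
gripper_force: 15.0
```

Emit:
send_rows(
  steps=[0.004,0.048,-0.003,-0.036,0.108,-0.027,-1,0.004,0.048,-0.003,-0.034,0.107,-0.03,-1,0.004,0.048,-0.003,-0.032,0.107,-0.033,-1,0.004,0.048,-0.003,-0.03,0.107,-0.036,-1,0,0,0,0.033,0,0.155,-1,0,0,0,0.033,0,0.155,-1,0,0,0,0,0,0,-1,0,0,0,0,0,0,-1],
)

```text
t: 31.3
position: [0.5868, -0.2318, 0.2591]
eef_rot: [-2.266, -0.395, -1.809]
ft_force: [-0.7, -0.1, -0.4]
gripper_width: 0.268
gripper_force: 15.0
```

```bash
python3 - <<'E'
from chk import *
held(.0256,.0705)
fit({"s":imaging.grab_frame("side")})
from m import *
p,R,s=now();Q,c=ins();print(s["gripper_width"],(R.inv()*Q).magnitude(),p)
w=[(c(.003,.265),Q,4)];check(w);plan(p,R,w,-1)
E
```

```text
side pred -20mm [330.3 144.5] tail [333.1 159.6]
(142, 327, 330, 4) (145, 327, 331, 5) (148, 328, 334, 7) (151, 328, 334, 7) (154, 329, 335, 7) (157, 330, 335, 6) None None None 
scene pred -20mm [239.  155.7] tail [241.9 166.7]
(153, 231, 260, 28) (156, 231, 260, 29) (159, 231, 260, 30) (162, 229, 260, 29) (165, 221, 257, 31) (168, 221, 249, 21) (171, 221, 241, 15) (174, 222, 233, 9) 
s 0.615 -0.222 2.73 1.82
all 0.615 -0.22199999999999998 1.0
0.2649175470775491 0.014629409445491601 [ 0.5865919  -0.23256393  0.25901993]
wp [-1.12  0.41  2.06  1.51  1.35 -0.88]
maxstep [0.04 0.01 0.01 0.03 0.02 0.  ]
0 0.001,0.002,-0.000,0.018,-0.001,0.080,-1
1 0.001,0.002,-0.000,0.017,-0.001,0.080,-1
2 0.001,0.002,-0.000,0.017,-0.001,0.080,-1
3 0.001,0.002,-0.000,0.017,-0.001,0.080,-1
```

Jar is unmoved and the hold is as before. Forward, down, release.

Emit:
send_rows(
  steps=[0.001,0.002,0,0.018,-0.001,0.08,-1,0.001,0.002,0,0.017,-0.001,0.08,-1,0.001,0.002,0,0.017,-0.001,0.08,-1,0.001,0.002,0,0.017,-0.001,0.08,-1,0,0,0,0,0,0,-1,0,0,0,-0.061,0,0.014,-1,0,0,0,-0.061,0,0.014,-1,0,0,0,0,0,0,-1],
)

```text
t: 32.45
position: [0.6482, -0.2088, 0.2318]
eef_rot: [-2.249, -0.392, -1.816]
ft_force: [-0.4, -0.8, 0.5]
gripper_width: 0.265
gripper_force: 15.0
```

```bash
python3 - <<'E'
from m import *
p,R,s=now();Q,c=ins();w=[(c(.004,.19),Q,4)];print(p,s["ft_force"]);check(w);plan(p,R,w,-1)
E
```

```text
[ 0.64819448 -0.20876926  0.23182296] [-0.38829116 -0.78461397  0.45137276]
wp [-1.13  0.57  2.09  1.56  1.34 -1.08]
maxstep [0.   0.03 0.01 0.01 0.   0.03]
0 -0.000,0.000,-0.001,-0.059,0.001,0.011,-1
1 -0.000,0.000,-0.001,-0.059,0.001,0.011,-1
2 -0.000,0.000,-0.001,-0.059,0.001,0.011,-1
3 -0.000,0.000,-0.001,-0.059,0.001,0.011,-1
```

Emit:
send_rows(
  steps=[0,0,0,-0.059,0.001,0.011,-1,0,0,0,-0.059,0.001,0.011,-1,0,0,0,-0.059,0.001,0.011,-1,0,0,0,-0.059,0.001,0.011,-1,0,0,0,0,0,0,-1,0,0,0,0,0,0,-1,0,0,0,0,0,0,-1,0,0,0,0,0,0,-1],
)

```text
t: 33.45
position: [0.6477, -0.2098, 0.1858]
eef_rot: [-2.249, -0.396, -1.819]
ft_force: [-1.3, 0.2, -0.1]
gripper_width: 0.266
gripper_force: 15.0
```

Emit:
send_rows(
  steps=[0,0,0,0,0,0,-0.1,0,0,0,0,0,0,-0.1,0,0,0,0,0,0,-0.1,0,0,0,0,0,0,-0.1,0,0,0,0,0,0,-0.1,0,0,0,0,0,0,-0.1,0,0,0,0,0,0,-0.1,0,0,0,0,0,0,-0.1],
)

```text
t: 34.45
position: [0.6477, -0.2097, 0.1854]
eef_rot: [-2.249, -0.395, -1.818]
ft_force: [-0.3, 0.3, 0.8]
gripper_width: 0.453
gripper_force: 0.0
```

Emit:
send_rows(
  steps=[0,0,0,0.04,0,-0.138,-0.1,0,0,0,0.04,0,-0.138,-0.1,0,0,0,0.04,0,-0.138,-0.1,0,0,0,0.04,0,-0.138,0,0,0,0,0.041,0,-0.138,0,-0.004,-0.048,0.003,0.03,-0.106,0.039,0,-0.004,-0.048,0.003,0.032,-0.107,0.036,0,-0.004,-0.048,0.003,0.034,-0.107,0.032,0],
)

```text
t: 35.45
position: [0.5315, -0.1841, 0.2665]
eef_rot: [-2.475, -0.399, -1.569]
ft_force: [0.6, -0.1, 0.1]
gripper_width: 0.5
gripper_force: 0.0
```

Emit:
send_rows(
  steps=[-0.004,-0.048,0.003,0.036,-0.107,0.029,0,-0.004,-0.048,0.003,0.038,-0.108,0.026,0,-0.004,-0.048,0.003,0.039,-0.108,0.022,0,-0.004,-0.048,0.003,0.04,-0.108,0.018,0,-0.004,-0.048,0.003,0.041,-0.109,0.014,0,-0.004,-0.048,0.003,0.041,-0.109,0.011,0,0,0,0,0,0,0,0,0,0,0,0,0,0,0],
)

```text
t: 36.45
position: [0.5372, -0.0464, 0.2917]
eef_rot: [-2.839, -0.399, -1.004]
ft_force: [-0.4, -0.3, 0.6]
gripper_width: 0.5
gripper_force: 0.0
```

```bash
python3 - <<'E'
from chk import *
p,R,s=now();print(p,s["t"],s["gripper_width"]);dif()
fit({n:imaging.grab_frame(n) for n in("side",)})
E
```

```text
[ 0.53717069 -0.0464026   0.29170122] 36.45 0.4999407667638863
140 (338, 344, 21, [102, 101, 92])
144 (334, 343, 33, [88, 87, 80])
148 (330, 341, 42, [81, 80, 74])
152 (326, 344, 51, [73, 72, 67])
156 (324, 344, 62, [81, 80, 74])
160 (324, 344, 55, [98, 98, 90])
164 (328, 344, 40, [124, 123, 112])
168 (326, 343, 54, [126, 124, 112])
172 (324, 339, 50, [123, 121, 110])
176 (326, 334, 20, [115, 115, 104])
180 None
184 None
188 None
192 (310, 311, 2, [140, 138, 124])
196 (306, 317, 32, [142, 138, 122])
200 (306, 321, 59, [141, 137, 121])
204 (292, 323, 92, [125, 122, 107])
208 (290, 324, 137, [117, 113, 98])
212 (292, 325, 104, [115, 113, 99])
216 (316, 325, 32, [111, 108, 94])
220 (320, 324, 5, [112, 113, 102])
side 0.623 -0.25 2.87 2.06
all 0.623 -0.25 1.0
```

```bash
python3 -c "
from rig import r
print(r.sign_off())"
```

```text
the job is handed in; nothing more can be done
None
```

I fed all three biscotti through the neck into the jar and handed the job in at about 36 s. The side-camera comparison shows all three lying low in the jar and the jar where it stood; I didn't re-measure the oil bottle, mill, bowl and amaretti at the end, and no verdict came back.

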